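# Load the carrying tray for the centrifugal mixer

### The job

Load the blue carrying tray for the next mixer run: stand each of the four filled containers with a lid on (large, medium and small round jar, and the square bottle) in the grey insert block that fits it, seated on the bottom of its recess. They are full, so keep them upright and set them down without dropping them; leave the two open, empty jars standing where they are.

Things in the scene. Friction and masses are not known exactly. Their poses are not given: they have to be found in the camera images.
- jar_large_center (a point): Loose filled white plastic round jar, lid on: body 62 mm across, ribbed lid 66 mm across and 20 mm high, 82 mm high in all, about 280 g (varies). The point is on its axis half-way up, 41 mm above its underside; z points up to the lid. Hold it by the lid: in its holder the lowest 20 mm are sunk in the block and the lid stands free.
- jar_medium_center (a point): Loose filled white plastic round jar, lid on: body 48 mm across, ribbed lid 52 mm across and 18 mm high, 72 mm high in all, about 150 g (varies). The point is on its axis half-way up, 36 mm above its underside; z points up to the lid. Hold it by the lid: in its holder the lowest 20 mm are sunk in the block and the lid stands free.
- jar_small_center (a point): Loose filled white plastic round jar, lid on: body 34 mm across, ribbed lid 38 mm across and 18 mm high, 62 mm high in all, about 70 g (varies). The point is on its axis half-way up, 31 mm above its underside; z points up to the lid. Hold it by the lid: in its holder the lowest 20 mm are sunk in the block and the lid stands free.
- bottle_square_center (a point): Loose filled white plastic square bottle, cap on: body 48 x 48 mm and 50 mm high, shoulder above, round ribbed cap 36 mm across and 18 mm high, 76 mm high in all, about 160 g (varies). The point is on its axis half-way up, 38 mm above its underside; z up to the cap, x and y square to the flat sides. Hold it by the cap; any of its four ways round will do.
- open_large_center (a point): Loose open, empty white plastic jar without lid, 62 mm across, 78 mm high, wall 3 mm: from above one looks into it. A look-alike that stays where it is. The point is on its axis half-way up, 39 mm above its underside. A lid lying hollow side up (66 mm across, 20 mm high), a tape roll and a steel weight are not part of the job.
- open_medium_center (a point): Loose open, empty white plastic jar without lid, 48 mm across, 68 mm high, wall 3 mm: from above one looks into it. A look-alike that stays where it is. The point is on its axis half-way up, 34 mm above its underside.
- holder_large: Fixed grey block 100 x 100 x 26 mm, one of four side by side in the fixed blue tray (220 x 220 mm, walls 36 mm high). Round recess 76 mm wide, 20 mm deep, mouth bevelled 3 mm wider, flat floor 6 mm above the block's underside. Takes the large round jar. Origin: middle of the underside, 5 mm above the bench; z up, x and y along its sides. Which place in the tray it has varies.
- holder_medium: Fixed grey block 100 x 100 x 26 mm, one of four side by side in the fixed blue tray (220 x 220 mm, walls 36 mm high). Round recess 62 mm wide, 20 mm deep, mouth bevelled 3 mm wider, flat floor 6 mm above the block's underside. Takes the medium round jar. Origin: middle of the underside, 5 mm above the bench; z up, x and y along its sides. Which place in the tray it has varies.
- holder_small: Fixed grey block 100 x 100 x 26 mm, one of four side by side in the fixed blue tray (220 x 220 mm, walls 36 mm high). Round recess 48 mm wide, 20 mm deep, mouth bevelled 3 mm wider, flat floor 6 mm above the block's underside. Takes the small round jar. Origin: middle of the underside, 5 mm above the bench; z up, x and y along its sides. Which place in the tray it has varies.
- holder_square: Fixed grey block 100 x 100 x 26 mm, one of four side by side in the fixed blue tray (220 x 220 mm, walls 36 mm high). Square recess 60 x 60 mm, its sides along x and y, 20 mm deep, mouth bevelled 3 mm wider, flat floor 6 mm above the block's underside. Takes the square bottle. Origin: middle of the underside, 5 mm above the bench; z up, x and y along its sides. Which place in the tray it has varies.
Things that resemble listed ones, but are neither listed nor needed, are in the scene too. Leave any pink or turquoise look-alike of the part that bears bottle_square_center alone.

How it is judged:
By the outcome, as a careful person would: the job done as asked, in the order asked, and still so for the second after the job is handed in, with the robot touching nothing.
It also fails if it takes over 99 s, if anything falls off the work surface, if the arm or the gripper's body presses on something with over 40 N, if the wrist force passes 120 N, or if a joint passes its speed limit or range.

### The arm

A 6-joint arm with a two-finger parallel gripper is mounted at the origin on the work surface. World frame = base frame: x ahead of the robot, y to its left, z up, the work surface at z = 0. Lengths are in mm, angles in degrees, forces in N, time in s.
With the tool pointing down it reaches from about 300 to 850 mm from the base axis. Payload 4.2 kg.
Tool frame: the origin (TCP) lies on the centre line of the jaws, within the pads' length; the fingertips stand 11 mm ahead of it and the grasp point (between the pads) lies 8 mm behind it; z points along the fingers, y is the direction in which the jaws open and shut (so a half turn about z gives the same grasp; the last joint's range is limited). The gripper opens to 91 mm and grips with 3 to 60 N. Pads are 32 mm wide; open, the fingers measure 118 mm over their backs; the gripper's body (76 mm by 178 mm) begins 60 mm behind the grasp point.
Start: joints at [-69.786, 18.312, 89.639, -0, 72.044, -1.146], TCP at [209.434, -535.521, 198.176] pointing down, gripper open.
Joint ranges: [-177.97, 177.97], [-48.28, 115.42], [12.27, 149.76], [-77.06, 257.06], [2.81, 150.46], [-146.56, 146.56]. Speed limits (degrees/s): [147.25, 147.25, 180, 180, 180, 180].

### API

Orientations are given as [roll, pitch, yaw] about the fixed x, y, z axes, in that order (R = Rz(yaw) Ry(pitch) Rx(roll)).
In Python, from workcell import env, grab_frame gives the robot as it stands. The module is installed in compiled form; this text tells all that it offers.
- The arm moves only by the tool arm_command, never from a script. Its argument "series" is one flat list of numbers, 6 for each row, row after row: the shift along the world's x, y, z each as a share of 400 mm, from -1 to 1, then the turn, a rotation vector about the world's x, y, z each as a share of 45 degrees, from -1 to 1. A call has 1 to 20 rows; each row shifts and turns the commanded pose from where the row before left it; what a row does not reach is not made up. A row lasts 1/12 s, in which the tool goes at most 41.7 mm and 7.16 degrees, less where a joint would pass 70% of its speed; a pose out of reach is approached as far as the arm can. A call with a number of a shift or a turn outside -1 to 1 is refused whole. A call with a gripper value outside its range is refused whole. "hand" is the opening, from 0 (shut) to 1 (fully open), set as the call begins (left out, the last holds). The fingers move at their own pace and stop on an object; "newtons" is the grip in N (left out, the last holds). Time passes only in rows, so rows that do not move let the fingers close. It gives the time, the measured TCP pose, the force and the opening at its end, in the units of the state.
- env.state(): the state, without advancing time (a new reading comes with each control period).
- grab_frame(name): name is "side" or "top"; returns a dict with "frame" (480x640x3 uint8, red, green, blue), "intrinsics" (3x3 intrinsics, pixels), "R" (3x3) and "t" (3): a world point X has camera coordinates R X + t. Camera axes: x right, y down, z forward; pixel columns grow to the right and rows downward; lengths in mm; the calibration is good to about 2 mm. A picture is of the moment at which its call begins. There is no depth.
- env.job_done(): hands the job in, once; it reports no verdict.
The state is a dict: "time_s": time; "qpos": joint angles; "qvel": joint speeds; "effort": joint torques, N m; "ee_pos": TCP position; "ee_rot": TCP orientation; "force": force on the tool from outside, world axes, zero at the start; "torque": the same for the moment, N m; "gripper_width": finger opening in mm.
Only numpy, scipy, OpenCV 4.12 (cv2) and the standard library are available. Lean on these libraries where they do the work, as an engineer would, in place of code of your own. Each camera call takes 0.05 s, during which the arm holds its last target.

## Working session

There is one attempt and no reset: what is moved stays moved. The work goes in short steps, Python scripts to look and compute and a tool call to move; the robot and the scene stay as the last step left them, time stands still between calls to the robot, and variables do not carry over. Pictures are saved under pics/ and viewed, and the job is handed in when it is done.

Besides the shell and the picture viewer there is one more tool, called after ">>>" in YAML: its name, and indented under it one key for each argument. arm_command: Moves the arm, as the interface text tells. Shift numbers are shares of 400 mm and turn numbers shares of 45 degrees, none past 1 either way. Its arguments: {"type":"object","properties":{"series":{"type":"array"},"hand":{"type":"number"},"newtons":{"type":"number"}},"required":["series"]}

```bash
mkdir -p pics; python3 - <<'E'
from workcell import env, grab_frame
import cv2,numpy as np
for n in("top","side"):
    f=grab_frame(n); cv2.imwrite(f"pics/{n}0.png",f["frame"][...,::-1]); np.savez(f"{n}.npz",**f)
    print(n,f["intrinsics"].round(1).tolist(),f["R"].round(4).tolist(),f["t"].round(1).tolist())
print(env.state())
E
```

```text
top [[517.4, 0.0, 315.9], [0.0, 517.4, 238.6], [0.0, 0.0, 1.0]] [[0.003, -1.0, -0.0041], [-0.9928, -0.0025, -0.1198], [0.1198, 0.0044, -0.9928]] [-9.0, 529.5, 1059.1]
side [[468.6, 0.0, 322.5], [0.0, 468.6, 240.3], [0.0, 0.0, 1.0]] [[-0.8545, -0.5193, -0.0105], [-0.3237, 0.5482, -0.7712], [0.4063, -0.6556, -0.6365]] [463.8, 219.4, 819.6]
{'time_s': 0.1, 'qpos': array([-6.97867574e+01,  1.83475059e+01,  8.96973848e+01, -1.38523358e-03,
        7.20439095e+01, -1.14703900e+00]), 'qvel': array([-0.09541462, -0.031799  , -0.15180055,  0.05011563, -0.02210814,
       -0.03814038]), 'effort': array([ 1.64307116e-04, -4.13331771e+01, -2.32508719e+01,  7.29634124e-02,
        4.22330014e-02, -3.96762891e-05]), 'ee_pos': array([ 209.25678297, -535.07765109,  197.42286893]), 'ee_rot': array([-1.79911191e+02, -4.60788972e-04,  2.13607093e+01]), 'force': array([-0.15502394,  0.33493094, -0.02286123]), 'torque': array([-0.01740887, -0.02782729, -0.00576916]), 'gripper_width': 91.05082499607082}
```

View pics/top0.png

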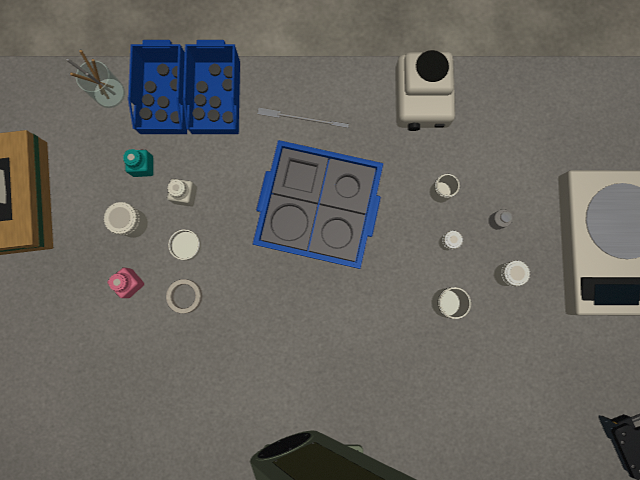

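View pics/side0.png

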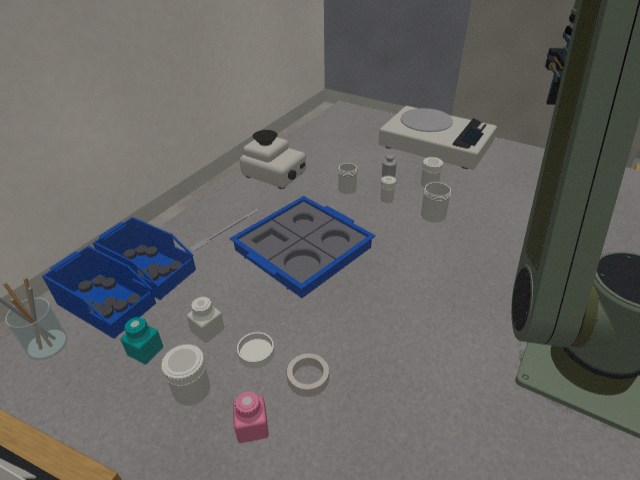

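Top view:
- **Round lids:** large at (122,218), medium at (516,273) and small at (453,240).
- **Square bottle:** the white one at (180,190). Its look-alikes are turquoise (138,160) and pink (124,282).
- **Open jars:** (447,185) and (453,302), which show interiors. The loose lid is at (184,245).
- **Recesses:** square (300,176), small (347,186), large (290,222) and medium (337,233).

I'll confirm these in an enlarged crop and measure them.

```bash
cat > h.py <<'E'
import numpy as np,cv2
def load(n): 
    d=np.load(f"{n}.npz"); return d["frame"],d["intrinsics"],d["R"],d["t"]
def ray(c,u,v,z):
    _,K,R,t=c; o=-R.T@t; d=R.T@np.linalg.inv(K)@np.array([u,v,1.]); return o+d*(z-o[2])/d[2]
def proj(c,X):
    _,K,R,t=c; p=K@(R@np.asarray(X,float)+t); return p[:2]/p[2]
def blob(img,u,v,r=30,thr=150):
    hsv=cv2.cvtColor(img,cv2.COLOR_RGB2HSV); m=((hsv[...,2]>thr)&(hsv[...,1]<50)).astype(np.uint8)
    w=np.zeros_like(m); cv2.circle(w,(u,v),r,1,-1); m&=w
    n,l,s,c=cv2.connectedComponentsWithStats(m); k=1+np.argmax(s[1:,4]); return (l==k).astype(np.uint8),s[k],c[k]
E
python3 - <<'E'
from h import *
T=load("top");S=load("side")
im=T[0][...,::-1]
a=cv2.resize(im[140:310,90:220],None,fx=3,fy=3,interpolation=cv2.INTER_CUBIC)
b=cv2.resize(im[140:310,420:550],None,fx=3,fy=3,interpolation=cv2.INTER_CUBIC)
cv2.imwrite("pics/c1.png",np.hstack([a,b]))
c=cv2.resize(im[135:275,245:390],None,fx=4,fy=4,interpolation=cv2.INTER_CUBIC); cv2.imwrite("pics/c2.png",c)
s=S[0][...,::-1]
cv2.imwrite("pics/c3.png",np.hstack([cv2.resize(s[285:415,110:230],(400,433)),cv2.resize(s[140:230,330:455],(400,433))]))
for n,u,v,z,r in(("L",122,218,82,24),("M",516,273,72,20),("S",453,240,62,15),("Q",180,189,76,12)):
    for thr in (130,160,190):
        m,st,c=blob(T[0],u,v,r,thr); (x,y),rad=cv2.minEnclosingCircle(cv2.findContours(m,0,2)[0][0]); print(n,thr,st,c.round(1),(round(x,1),round(y,1),round(rad,1)),ray(T,x,y,z).round(1))
E
```

```text
L 130 [103 202  34  32 815] [119.5 217.3] (119.4, 217.5, 16.7) [565.3 390.1  82. ]
L 160 [104 202  32  32 762] [119.4 217.3] (119.6, 217.7, 16.3) [565.  389.5  82. ]
L 190 [105 203  31  30 274] [119.5 217.3] (119.4, 217.3, 15.6) [565.8 390.   82. ]
M 130 [504 260  26  26 510] [516.8 272.7] (516.8, 272.7, 13.1) [ 456.6 -412.    72. ]
M 160 [505 261  25  25 484] [516.8 272.8] (517.0, 272.5, 12.8) [ 457.  -412.4   72. ]
M 190 [506 261  23  24 230] [517.8 272.5] (517.2, 272.3, 12.4) [ 457.3 -412.7   72. ]
S 130 [444 230  19  19 261] [453.3 239.1] (453.1, 239.0, 9.4) [ 525.7 -288.7   62. ]
S 160 [445 231  18  17 240] [453.2 239. ] (453.3, 239.2, 8.9) [ 525.4 -288.9   62. ]
S 190 [445 231  17  17 188] [453.6 238.8] (453.0, 239.1, 8.4) [ 525.4 -288.3   62. ]
Q 130 [168 179  24  23 337] [179.2 188.7] (179.9, 189.1, 11.9) [625.5 271.2  76. ]
Q 160 [168 179  23  17 234] [177.5 186.9] (179.5, 188.0, 11.6) [627.8 272.   76. ]
Q 190 [169 180  15  16 124] [175.5 187.2] (175.5, 187.4, 7.9) [629.  280.2  76. ]
```

View pics/c1.png

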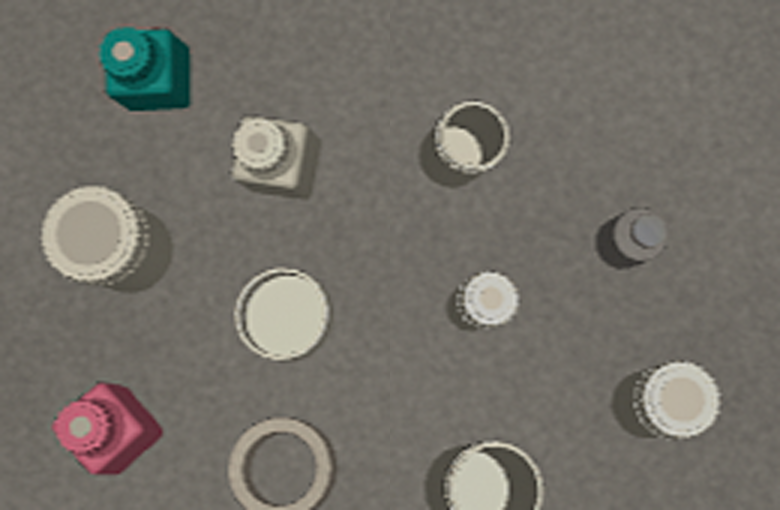

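View pics/c2.png

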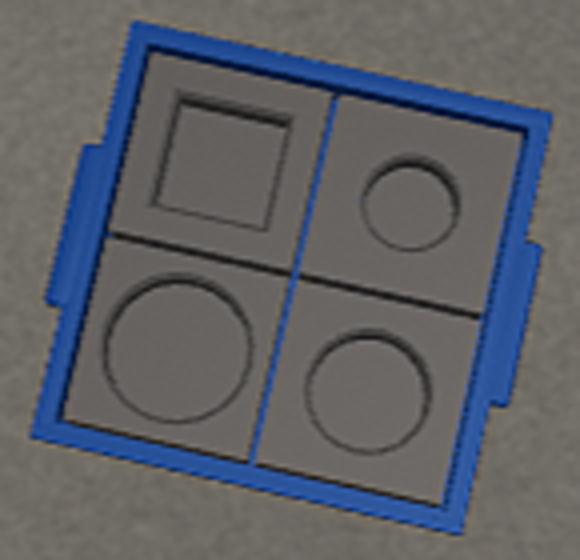

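View pics/c3.png

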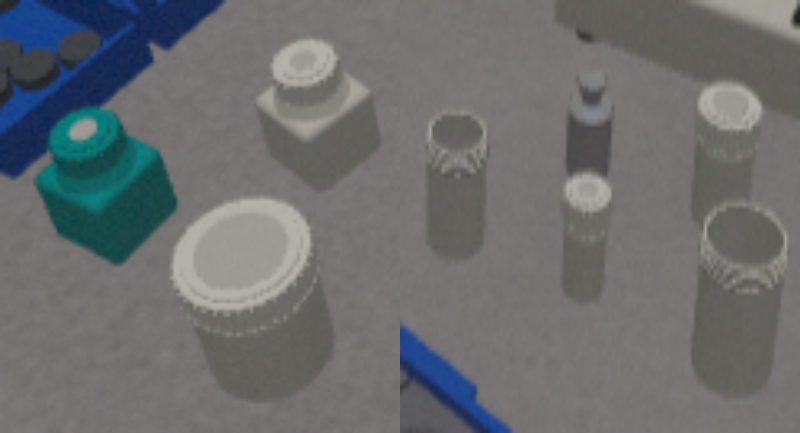

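The crops confirm it. The white bottle is the only white square one, and the three lidded round jars show closed tops while the open ones show interiors. Next I'll work out exact positions, checking the lids against the side view.

```bash
python3 - <<'E'
from h import *
T=load("top");S=load("side")
o=np.array([245,135.]); q=lambda x,y,z:ray(T,x/4+o[0]+.0,y/4+o[1],z)
co=[q(*p,36) for p in((137,22),(552,115),(462,533),(32,437))]
c=np.mean(co,0); print("tray",c.round(1),[round(float(np.linalg.norm(co[i]-co[i-1])),1) for i in range(4)])
for a,b in((0,1),(3,2)): d=co[a]-co[b]; print("yaw(y dir)",np.degrees(np.arctan2(-d[0],d[1])).round(2))
for a,b in((0,3),(1,2)): d=co[a]-co[b]; print("yaw(x)",np.degrees(np.arctan2(d[1],d[0])).round(2))
sq=[q(*p,31) for p in((180,92),(292,120),(268,230),(153,205))]
print("sq",np.mean(sq,0).round(1))
for n,p in(("L",(178,349)),("M",(368,392)),("S",(411,203))): print(n,q(*p,31).round(1))
b=[ray(T,x/3+90,y/3+140,50) for x,y in((238,117),(307,125),(300,190),(233,180))]
print("bottle body",np.mean(b,0).round(1),[np.degrees(np.arctan2(-(b[i]-b[j])[0],(b[i]-b[j])[1])).round(1) for i,j in((0,1),(3,2))],[np.degrees(np.arctan2((b[i]-b[j])[1],(b[i]-b[j])[0])).round(1) for i,j in((0,3),(1,2))],[np.linalg.norm(b[i]-b[i-1]).round(1) for i in range(4)])
print("cap",ray(T,175.8,187.4,76).round(1))
# side check: lid-top centres from the crop, mapped to px
for n,x,y,z in(("Q",110+305*.3,285+63*.3,76),("L",110+243*.3,285+252*.3,82),("M",330+330*125/400,140+107*90/433,72),("S",330+187*125/400,140+189*90/433,62)): print(n,(round(x,1),round(y,1)),ray(S,x,y,z).round(1))
E
```

```text
tray [603.8 -13.8  36. ] [230.6, 228.0, 228.9, 230.6]
yaw(y dir) -12.88
yaw(y dir) -12.46
yaw(x) -13.17
yaw(x) -12.53
sq [665.8  25.2  31. ]
L [564.3  48.5  31. ]
M [541.6 -52.1  31. ]
S [643.4 -75.2  31. ]
bottle body [627.2 278.2  50. ] [np.float64(-6.6), np.float64(-8.4)] [np.float64(-2.3), np.float64(-4.2)] [np.float64(45.0), np.float64(49.0), np.float64(46.4), np.float64(47.6)]
cap [629.1 279.6  76. ]
Q (201.5, 303.9) [623.6 282.7  76. ]
L (182.9, 360.6) [560.9 392.   82. ]
M (433.1, 162.2) [ 450.2 -404.3   72. ]
S (388.4, 179.3) [ 521.3 -285.2   62. ]
```

```bash
python3 - <<'E'
from h import *
T=load("top");S=load("side")
s=S[0][...,::-1].copy()
def mk(p,X,col):
    u,v=proj(S,X); cv2.circle(p,(int(u*4)-900,int(v*4)-760),3,col,-1)
a=cv2.resize(s[190:300,225:385],None,fx=4,fy=4,interpolation=cv2.INTER_CUBIC)
for X in((665.8,25.2),(564.3,48.5),(541.6,-52.1),(643.4,-75.2)): mk(a,(*X,31),(0,0,255))
for (X,r) in(((665.8,25.2),33),((564.3,48.5),41),((541.6,-52.1),34),((643.4,-75.2),27)):
    for t in np.linspace(0,6.28,40): 
        u,v=proj(S,(X[0]+r*np.cos(t),X[1]+r*np.sin(t),31)); cv2.circle(a,(int(u*4)-900,int(v*4)-760),1,(0,255,0),-1)
cv2.imwrite("pics/d1.png",a)
L=[((565.4,389.9,82),33),((457,-412.4,72),26),((525.4,-288.7,62),19),((629.1,279.6,76),18)]
s4=cv2.resize(s,None,fx=4,fy=4,interpolation=cv2.INTER_CUBIC)
out=[]
for X,r in L:
    for t in np.linspace(0,6.28,50):
        u,v=proj(S,(X[0]+r*np.cos(t),X[1]+r*np.sin(t),X[2])); cv2.circle(s4,(int(u*4+2),int(v*4+2)),1,(0,255,0),-1)
for X,r in L:
    u,v=proj(S,X)*4; out.append(s4[int(v)-120:int(v)+120,int(u)-120:int(u)+120])
cv2.imwrite("pics/d2.png",np.vstack([np.hstack(out[:2]),np.hstack(out[2:])]))
E
```

```text
(no output)
```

View pics/d1.png

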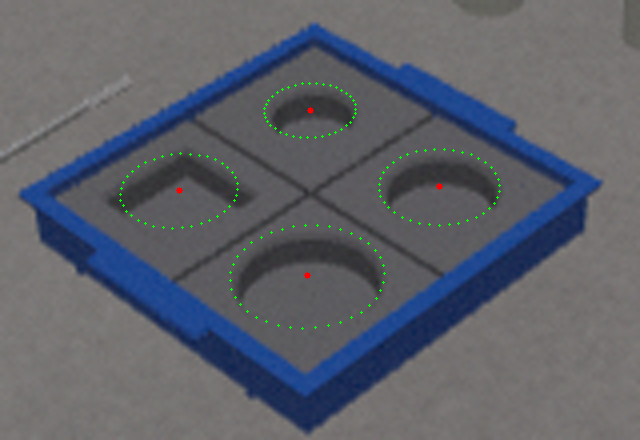

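View pics/d2.png

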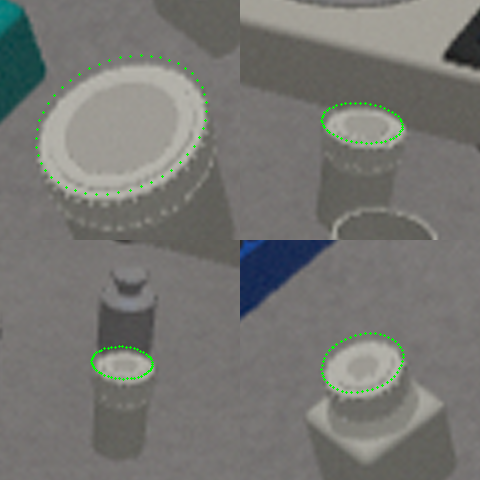

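Both views agree except for a shift of about 3–4 mm common to jars and tray, which I'll split between them. The order will be large, medium, small, bottle. I'm moving towards the large jar at about (563.5, 391.5).

>>> arm_command:
  series: [0.013, 0.034, 0, 0, 0, 0, 0.026, 0.068, 0, 0, 0, 0, 0.026, 0.068, 0, 0, 0, 0, 0.026, 0.068, 0, 0, 0, 0, 0.026, 0.068, 0, 0, 0, 0, 0.026, 0.068, 0, 0, 0, 0, 0.026, 0.068, 0, 0, 0, 0, 0.026, 0.068, 0, 0, 0, 0, 0.026, 0.068, 0, 0, 0, 0, 0.026, 0.068, 0, 0, 0, 0, 0.026, 0.068, 0, 0, 0, 0, 0.026, 0.068, 0, 0, 0, 0, 0.026, 0.068, 0, 0, 0, 0, 0.026, 0.068, 0, 0, 0, 0, 0.026, 0.068, 0, 0, 0, 0, 0.026, 0.068, 0, 0, 0, 0, 0.026, 0.068, 0, 0, 0, 0, 0.026, 0.068, 0, 0, 0, 0]
  hand: 1

```text
time_s: 1.6
ee_pos: [390.7, -57.3, 198.0]
ee_rot: [-180.0, 0.0, 21.4]
force: [0.5, 0.3, 0.9]
gripper_width: 91.0
```

>>> arm_command:
  series: [0.025, 0.066, 0, 0, 0, 0, 0.025, 0.066, 0, 0, 0, 0, 0.025, 0.066, 0, 0, 0, 0, 0.025, 0.066, 0, 0, 0, 0, 0.025, 0.066, 0, 0, 0, 0, 0.025, 0.066, 0, 0, 0, 0, 0.025, 0.066, 0, 0, 0, 0, 0.025, 0.066, 0, 0, 0, 0, 0.025, 0.066, 0, 0, 0, 0, 0.025, 0.066, 0, 0, 0, 0, 0.025, 0.066, 0, 0, 0, 0, 0.025, 0.066, 0, 0, 0, 0, 0.025, 0.066, 0, 0, 0, 0, 0.025, 0.066, 0, 0, 0, 0, 0.025, 0.066, 0, 0, 0, 0, 0.025, 0.066, 0, 0, 0, 0, 0.0125, 0.033, 0, 0, 0, 0, 0.0175, 0.0385, 0, 0, 0, 0, 0, 0, 0, 0, 0, 0, 0, 0, 0, 0, 0, 0]

```text
time_s: 3.27
ee_pos: [562.3, 391.9, 197.4]
ee_rot: [180.0, 0.1, 21.4]
force: [-0.1, -0.3, -0.2]
gripper_width: 91.4
```

```bash
cat > snap.py <<'E'
import sys
from workcell import env, grab_frame
import cv2,numpy as np
tag=sys.argv[1]; o=[]
for n in sys.argv[2:]:
    f=grab_frame(n); cv2.imwrite(f"pics/{tag}_{n}.png",f["frame"][...,::-1]); np.savez(f"{n}.npz",**f)
s=env.state(); print({k:np.round(s[k],1) for k in("time_s","ee_pos","ee_rot","force","gripper_width","qpos")})
E
python3 snap.py a1 top side
```

```text
{'time_s': np.float64(3.4), 'ee_pos': array([562.5, 390.8, 198. ]), 'ee_rot': array([1.80e+02, 1.00e-01, 2.14e+01]), 'force': array([0.4, 0.3, 0.7]), 'gripper_width': np.float64(91.0), 'qpos': array([ 33.8,  28.5,  73.4,  -0. ,  78.2, 102.5])}
```

View pics/a1_top.png

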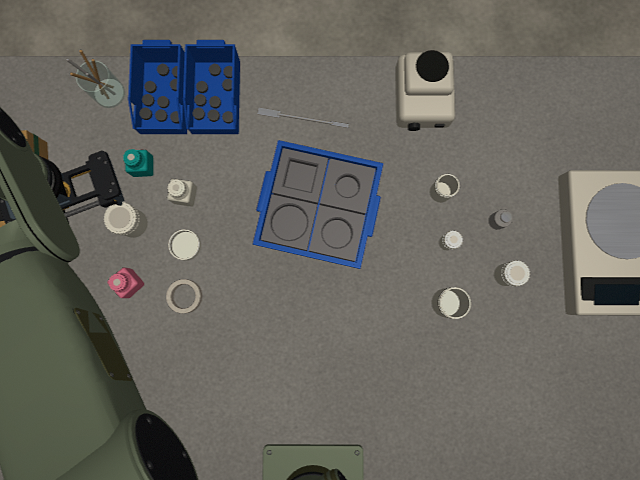

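View pics/a1_side.png

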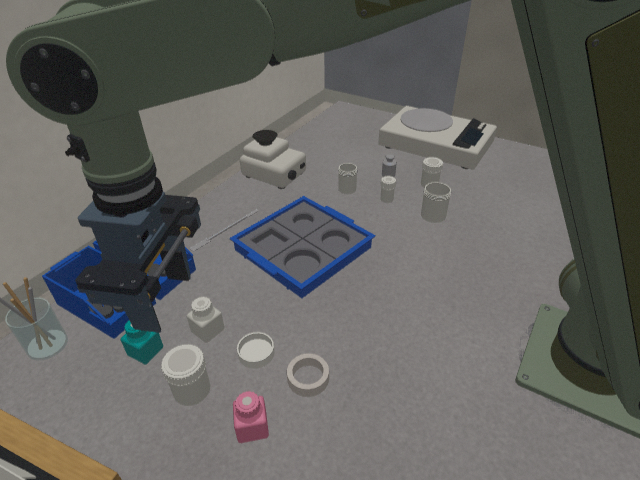

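The gripper is above the large jar, whose lid shows at (122,218) in the top view. I'll lower it to just above the lid and check the alignment.

>>> arm_command:
  series: [0, 0, -0.04, 0, 0, 0, 0, 0, -0.06, 0, 0, 0, 0, 0, -0.06, 0, 0, 0, 0, 0, -0.05, 0, 0, 0, 0, 0, -0.02, 0, 0, 0, 0, 0, 0, 0, 0, 0]

```text
time_s: 3.87
ee_pos: [561.9, 389.8, 104.2]
ee_rot: [179.9, 0.3, 21.3]
force: [0.3, 0.4, -0.0]
gripper_width: 91.4
```

```bash
python3 snap.py a2 side; python3 - <<'E'
import cv2; i=cv2.imread("pics/a2_side.png")[220:420,90:290]; cv2.imwrite("pics/a2c.png",cv2.resize(i,None,fx=3,fy=3))
E
```

```text
{'time_s': np.float64(3.9), 'ee_pos': array([563. , 390.7, 106.1]), 'ee_rot': array([1.80e+02, 1.00e-01, 2.13e+01]), 'force': array([-0.2,  0.2,  0.4]), 'gripper_width': np.float64(91.4), 'qpos': array([ 33.8,  31.8,  81.2,  -0. ,  67.1, 102.5])}
```

View pics/a2c.png

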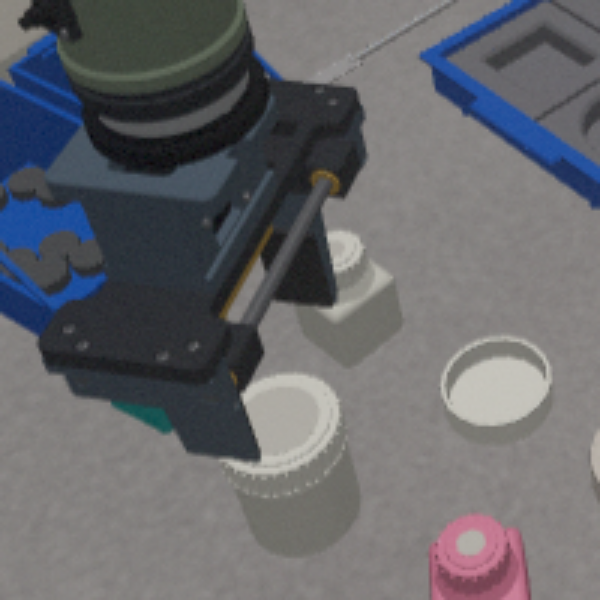

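```bash
python3 - <<'E'
from h import *
S=load("side"); a=np.radians(21.3); y=np.array([np.sin(a),-np.cos(a),0]);x=np.array([np.cos(a),np.sin(a),0])
i=cv2.resize(S[0][220:420,90:290][...,::-1],None,fx=4,fy=4,interpolation=cv2.INTER_CUBIC)
P=lambda X:tuple(int(k) for k in ((proj(S,X)-[90,220])*4+2))
tc=np.array([562.8,390.7,105.6-11])
for s in(-1,1):
  for w in(-16,16):
    for t in(45.5,59): cv2.circle(i,P(tc+s*t*y+w*x),3,(0,0,255) if t<50 else (0,255,255),-1)
for t in np.linspace(0,6.28,60): cv2.circle(i,P((563.5+33*np.cos(t),391.5+33*np.sin(t),82)),1,(0,255,0),-1)
cv2.imwrite("pics/a2d.png",i[:, 100:][:600]if 0 else i[200:780,:700])
E
```

```text
(no output)
```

View pics/a2d.png

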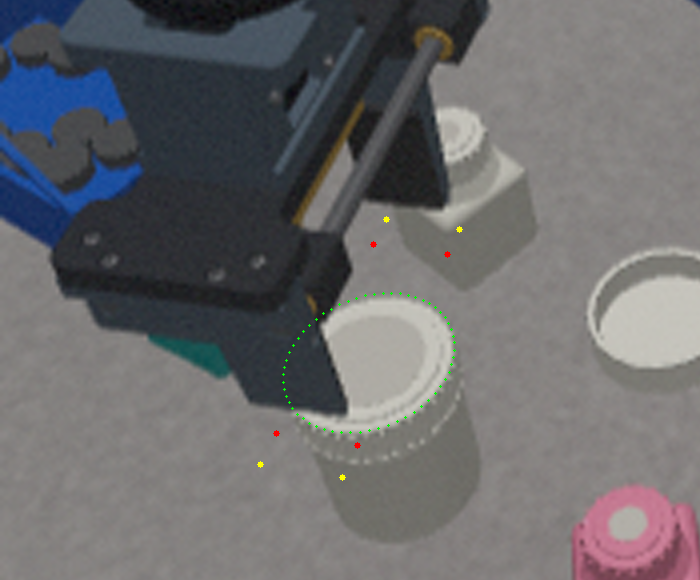

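The near fingertip sits higher in the image than predicted, at (250–345, 405–413) against about y 465 in the crop. I'll check whether the tool offset shows in the earlier pair too.

```bash
python3 snap.py a3 top side; python3 - <<'E'
from h import *
a=np.radians(21.3); y=np.array([np.sin(a),-np.cos(a),0]);x=np.array([np.cos(a),np.sin(a),0])
def ov(f,cam,tc,org,k,sz,out):
    C=load(cam); i=cv2.imread(f)[org[1]:org[1]+sz[1],org[0]:org[0]+sz[0]]; i=cv2.resize(i,None,fx=k,fy=k,interpolation=cv2.INTER_CUBIC)
    P=lambda X:tuple(int(q) for q in ((proj(C,X)-org)*k+k/2))
    tc=np.array(tc)
    for s in(-1,1):
      for w in(-16,16):
        for t in(45.5,59): cv2.circle(i,P(tc+[0,0,-11]+s*t*y+w*x),3,(0,0,255) if t<50 else (0,255,255),-1)
    cv2.circle(i,P(tc),4,(255,0,255),-1); cv2.imwrite(out,i); return i
A=ov("pics/a1_side.png","side",(562.8,390.9,197.8),(60,190),4,(160,140),"x")if 0 else None
A=ov("pics/a1_side.png","side",(562.8,390.9,197.8),(60,200),3,(130,180),"pics/e1.png")
B=ov("pics/a3_top.png","top",(562.8,390.7,105.6),(40,130),3,(130,180),"pics/e2.png")
cv2.imwrite("pics/e.png",np.hstack([A,B]))
E
```

```text
{'time_s': np.float64(4.0), 'ee_pos': array([564.2, 391.7, 108. ]), 'ee_rot': array([-180. ,   -0.2,   21.3]), 'force': array([-0.4, -0.1,  0.3]), 'gripper_width': np.float64(91.5), 'qpos': array([ 33.8,  31.7,  81. ,  -0. ,  67.1, 102.5])}
```

View pics/e.png

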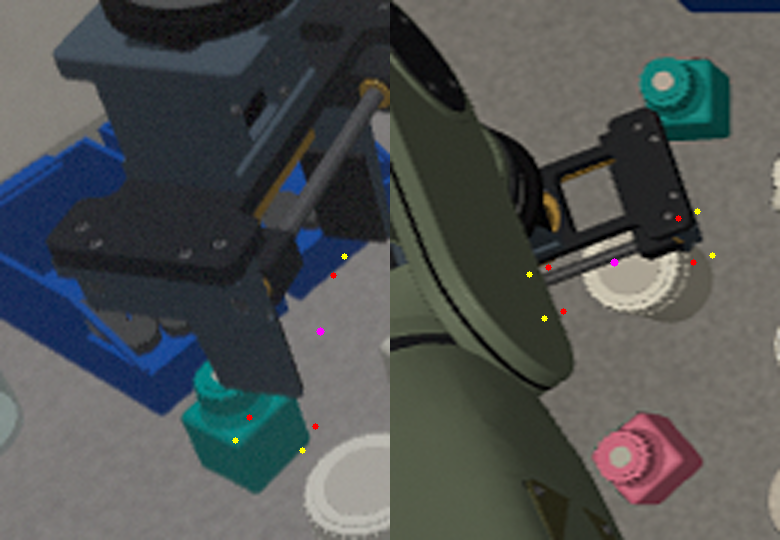

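```bash
python3 - <<'E'
from h import *
a=np.radians(21.3); y=np.array([np.sin(a),-np.cos(a),0]);x=np.array([np.cos(a),np.sin(a),0])
C=load("side"); org=(90,190);k=4
i=cv2.resize(cv2.imread("pics/a3_side.png")[190:340,90:240],None,fx=k,fy=k,interpolation=cv2.INTER_CUBIC)
i=cv2.convertScaleAbs(i,alpha=1.6,beta=20)
P=lambda X:tuple(int(q) for q in ((proj(C,X)-org)*k+k/2))
tc=np.array((562.8,390.7,105.6))
for dz,col in((-11,(0,0,255)),(19,(0,255,255))):
  for s in(-1,1):
    for w in(-16,16):
      for t in(45.5,59): cv2.circle(i,P(tc+[0,0,dz]+s*t*y+w*x),3,col,-1)
for dz in(68,96):
  pts=np.array([P(tc+[0,0,dz]+s*89*y+w*38*x) for s,w in((-1,-1),(-1,1),(1,1),(1,-1))]); cv2.polylines(i,[pts],True,(0,255,0),1)
cv2.imwrite("pics/g.png",i)
E
```

```text
(no output)
```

View pics/g.png

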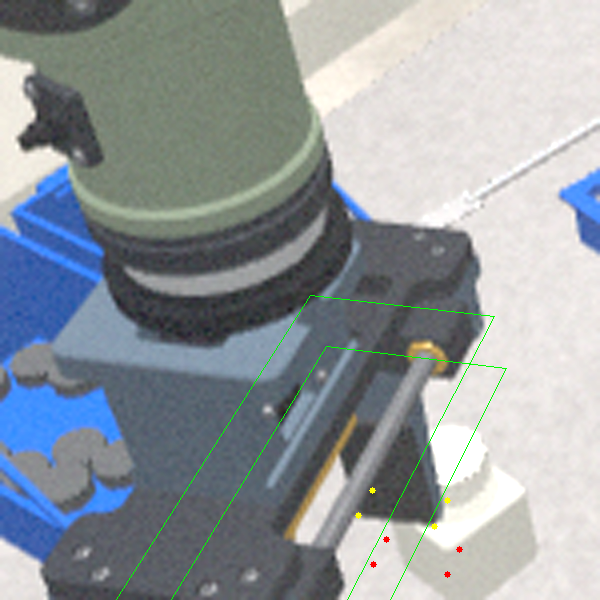

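```bash
python3 - <<'E'
from h import *
C=load("side"); T=load("top")
for z in(94.6,106,150,200,250,300): 
    p=proj(C,(562.8,390.7,z)); print(z,p.round(1),((p-[90,190])*4).round(0), proj(T,(562.8,390.7,z)).round(1))
E
python3 - <<'E'
import cv2
i=cv2.imread("pics/a3_side.png"); cv2.imwrite("pics/g2.png",cv2.convertScaleAbs(cv2.resize(i[60:360,40:300],None,fx=2,fy=2,interpolation=cv2.INTER_CUBIC),alpha=1.8,beta=20))
i=cv2.imread("pics/a3_top.png"); cv2.imwrite("pics/g3.png",cv2.convertScaleAbs(cv2.resize(i[120:280,0:200],None,fx=4,fy=4,interpolation=cv2.INTER_CUBIC),alpha=1.8,beta=20)[:600])
E
```

```text
94.6 [181.  354.6] [364. 658.] [116.6 217.8]
106 [179.5 350. ] [358. 640.] [114.4 216.9]
150 [173.4 331.6] [334. 566.] [105.3 213.1]
200 [165.9 308.8] [304. 475.] [ 93.9 208.4]
250 [157.7 283.7] [271. 375.] [ 81.3 203.2]
300 [148.5 255.9] [234. 264.] [ 67.1 197.3]
```

View pics/g2.png

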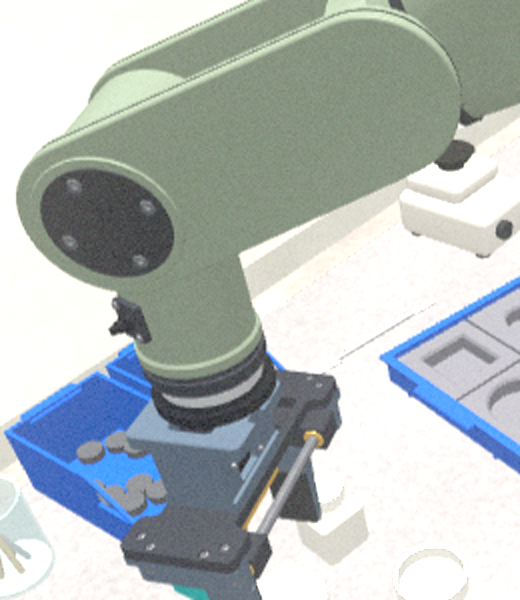

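View pics/g3.png

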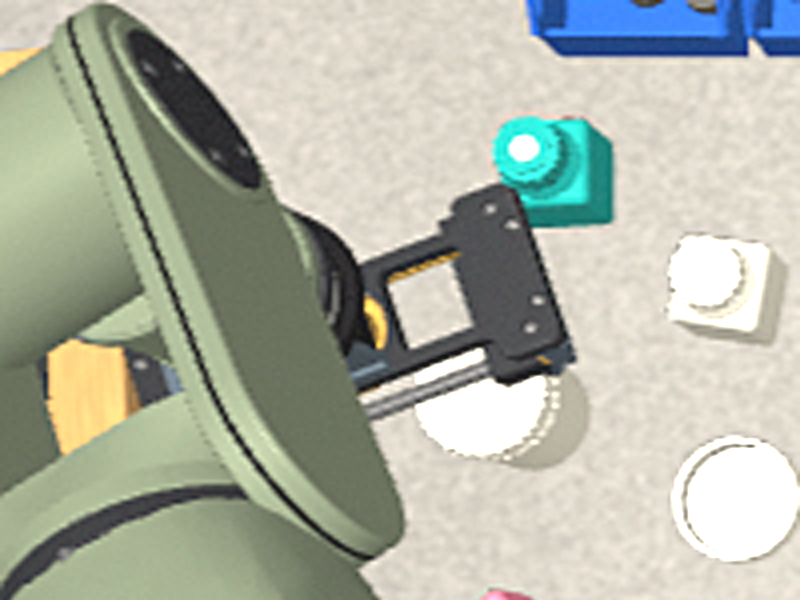

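The wrist axis matches the prediction in both views, so the horizontal pose is right. The fingers just appear about 28 mm higher along the tool axis than the stated tip offset. I'll go down to the nominal height and check again before closing.

>>> arm_command:
  series: [0, 0, -0.03, 0, 0, 0, 0, 0, -0.04, 0, 0, 0, 0, 0, -0.02, 0, 0, 0, 0, 0, -0.015, 0, 0, 0, 0, 0, 0, 0, 0, 0]

```text
time_s: 4.43
ee_pos: [562.8, 391.0, 62.8]
ee_rot: [180.0, 0.1, 21.4]
force: [-0.3, -0.4, 0.4]
gripper_width: 91.3
```

```bash
python3 snap.py a4 side; python3 - <<'E'
from h import *
a=np.radians(21.3); y=np.array([np.sin(a),-np.cos(a),0]);x=np.array([np.cos(a),np.sin(a),0])
C=load("side"); org=(110,270);k=4
i=cv2.resize(cv2.imread("pics/a4_side.png")[270:420,110:260],None,fx=k,fy=k,interpolation=cv2.INTER_CUBIC)
i=cv2.convertScaleAbs(i,alpha=1.5,beta=20)
P=lambda X:tuple(int(q) for q in ((proj(C,X)-org)*k+k/2))
tc=np.array((563.4,391.5,64))
for dz,col in((-11,(0,0,255)),(17,(0,255,255))):
  for s in(-1,1):
    for w in(-16,16):
      for t in(45.5,59): cv2.circle(i,P(tc+[0,0,dz]+s*t*y+w*x),3,col,-1)
cv2.imwrite("pics/a4c.png",i)
E
```

```text
{'time_s': np.float64(4.5), 'ee_pos': array([563.3, 391.4,  63.7]), 'ee_rot': array([180. ,   0. ,  21.4]), 'force': array([-0.7, -0.8,  0.1]), 'gripper_width': np.float64(91.1), 'qpos': array([ 33.8,  33.8,  84. ,  -0. ,  62.2, 102.5])}
```

View pics/a4c.png

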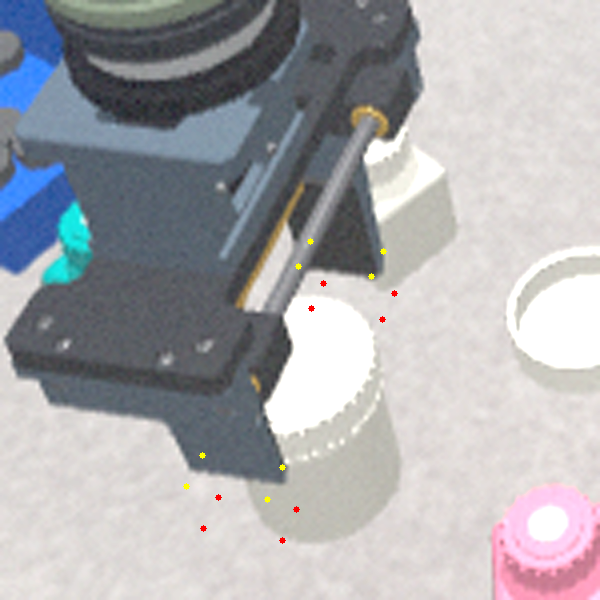

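The far finger's tip at (300–380, 270) fits tips about 17 mm above the reported TCP, and the finger midpoint coincides with the lid centre. Going 18 mm lower is safe whichever offset is right. I'll do that and close at moderate force.

>>> arm_command:
  series: [0, 0, -0.02, 0, 0, 0, 0, 0, -0.015, 0, 0, 0, 0, 0, -0.01, 0, 0, 0, 0, 0, 0, 0, 0, 0]

```text
time_s: 4.82
ee_pos: [562.8, 391.0, 44.9]
ee_rot: [180.0, 0.1, 21.4]
force: [0.1, 0.2, -0.0]
gripper_width: 91.4
```

>>> arm_command:
  series: [0, 0, 0, 0, 0, 0, 0, 0, 0, 0, 0, 0, 0, 0, 0, 0, 0, 0, 0, 0, 0, 0, 0, 0, 0, 0, 0, 0, 0, 0, 0, 0, 0, 0, 0, 0, 0, 0, 0, 0, 0, 0]
  hand: 0
  newtons: 25

```text
time_s: 5.4
ee_pos: [563.6, 391.8, 46.5]
ee_rot: [-180.0, -0.0, 21.4]
force: [0.6, 1.2, 0.6]
gripper_width: 64.2
```

```bash
python3 snap.py a5 side; python3 - <<'E'
import cv2
i=cv2.resize(cv2.imread("pics/a5_side.png")[270:420,110:260],None,fx=4,fy=4,interpolation=cv2.INTER_CUBIC)
cv2.imwrite("pics/a5c.png",cv2.convertScaleAbs(i,alpha=1.5,beta=20))
E
```

```text
{'time_s': np.float64(5.4), 'ee_pos': array([563.6, 391.8,  46.5]), 'ee_rot': array([-180. ,   -0. ,   21.4]), 'force': array([0.4, 1.1, 1.2]), 'gripper_width': np.float64(64.3), 'qpos': array([ 33.8,  34.7,  85.1,   0. ,  60.2, 102.5])}
```

View pics/a5c.png

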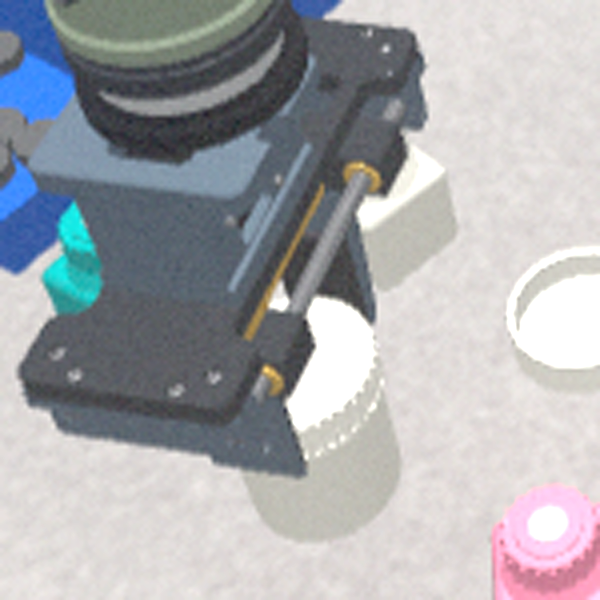

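The fingers stopped at 64 mm on the lid. I'll lift slowly and check the hold.

>>> arm_command:
  series: [0, 0, 0.005, 0, 0, 0, 0, 0, 0.015, 0, 0, 0, 0, 0, 0.03, 0, 0, 0, 0, 0, 0.03, 0, 0, 0, 0, 0, 0.03, 0, 0, 0, 0, 0, 0.03, 0, 0, 0, 0, 0, 0.03, 0, 0, 0, 0, 0, 0.02, 0, 0, 0, 0, 0, 0.01, 0, 0, 0, 0, 0, 0, 0, 0, 0, 0, 0, 0, 0, 0, 0]

```text
time_s: 6.37
ee_pos: [563.2, 391.3, 126.1]
ee_rot: [180.0, 0.0, 21.4]
force: [0.2, 0.5, -3.5]
gripper_width: 64.5
```

```bash
python3 snap.py a6 side; python3 - <<'E'
import cv2
i=cv2.resize(cv2.imread("pics/a6_side.png")[220:420,90:290],None,fx=3,fy=3,interpolation=cv2.INTER_CUBIC)
cv2.imwrite("pics/a6c.png",cv2.convertScaleAbs(i,alpha=1.5,beta=20))
E
```

```text
{'time_s': np.float64(6.4), 'ee_pos': array([563. , 391.2, 125.5]), 'ee_rot': array([1.80e+02, 1.00e-01, 2.14e+01]), 'force': array([-0.3,  0.3, -4.9]), 'gripper_width': np.float64(64.3), 'qpos': array([ 33.8,  31. ,  79.7,  -0. ,  69.4, 102.5])}
```

View pics/a6c.png

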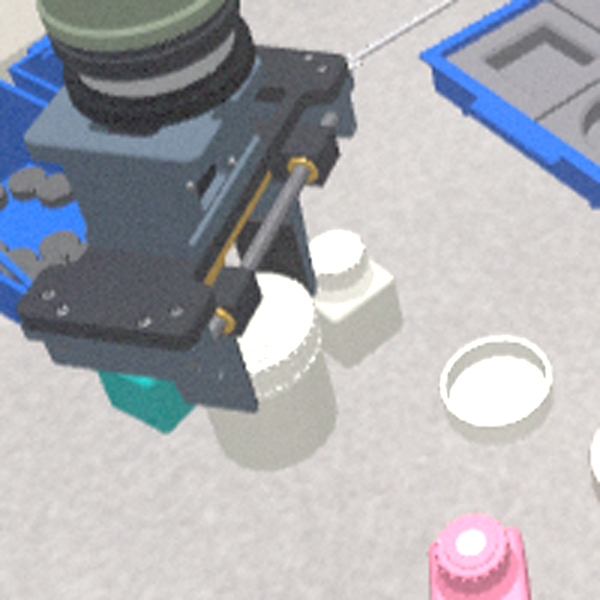

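The jar is lifted, upright and held. The bottle at (340,290) in the crop is untouched. Carrying it over the large recess.

>>> arm_command:
  series: [0, -0.02, 0, 0, 0, 0, 0, -0.04, 0, 0, 0, 0, 0, -0.06, 0, 0, 0, 0, 0, -0.06, 0, 0, 0, 0, 0, -0.06, 0, 0, 0, 0, 0, -0.06, 0, 0, 0, 0, 0, -0.06, 0, 0, 0, 0, 0, -0.06, 0, 0, 0, 0, 0, -0.06, 0, 0, 0, 0, 0, -0.06, 0, 0, 0, 0, 0, -0.06, 0, 0, 0, 0, 0, -0.06, 0, 0, 0, 0, 0, -0.06, 0, 0, 0, 0, 0, -0.06, 0, 0, 0, 0, 0, -0.06, 0, 0, 0, 0, 0, -0.04, 0, 0, 0, 0, 0, -0.02, 0, 0, 0, 0, 0, -0.015, 0, 0, 0, 0, 0, 0, 0, 0, 0, 0, 0, 0, 0, 0, 0]

```text
validation failed for argument at $.se...
```

The call was refused, so nothing should have moved. Its shares also added up to too much, so I'm rewriting it with a total of -0.856.

>>> arm_command:
  series: [0, -0.02, 0, 0, 0, 0, 0, -0.04, 0, 0, 0, 0, 0, -0.06, 0, 0, 0, 0, 0, -0.06, 0, 0, 0, 0, 0, -0.06, 0, 0, 0, 0, 0, -0.06, 0, 0, 0, 0, 0, -0.06, 0, 0, 0, 0, 0, -0.06, 0, 0, 0, 0, 0, -0.06, 0, 0, 0, 0]

```text
time_s: 7.17
ee_pos: [562.5, 196.6, 125.8]
ee_rot: [180.0, 0.1, 21.3]
force: [0.8, -0.7, -3.4]
gripper_width: 64.1
```

>>> arm_command:
  series: [0, -0.06, 0, 0, 0, 0, 0, -0.06, 0, 0, 0, 0, 0, -0.06, 0, 0, 0, 0, 0, -0.06, 0, 0, 0, 0, 0, -0.06, 0, 0, 0, 0, 0, -0.04, 0, 0, 0, 0, 0, -0.02, 0, 0, 0, 0, 0, -0.016, 0, 0, 0, 0, 0, 0, -0.03, 0, 0, 0, 0, 0, -0.03, 0, 0, 0, 0, 0, -0.01, 0, 0, 0, 0, 0, 0, 0, 0, 0, 0, 0, 0, 0, 0, 0]

```text
time_s: 8.25
ee_pos: [563.4, 49.4, 98.2]
ee_rot: [-180.0, 0.0, 21.4]
force: [0.1, -0.3, -2.9]
gripper_width: 64.1
```

```bash
python3 snap.py b1 top side; python3 - <<'E'
import cv2,numpy as np
i=cv2.resize(cv2.imread("pics/b1_side.png")[180:310,220:390],None,fx=3,fy=3,interpolation=cv2.INTER_CUBIC)
j=cv2.resize(cv2.imread("pics/b1_top.png")[130:280,235:330],None,fx=2.6,fy=2.6,interpolation=cv2.INTER_CUBIC)
cv2.imwrite("pics/b1c.png",cv2.convertScaleAbs(np.hstack([i,j[:390]]),alpha=1.5,beta=20))
E
```

```text
{'time_s': np.float64(8.4), 'ee_pos': array([564. ,  49.4,  98.8]), 'ee_rot': array([ 1.80e+02, -1.00e-01,  2.14e+01]), 'force': array([-0.1,  0.8, -3.8]), 'gripper_width': np.float64(64.2), 'qpos': array([ 3.8, 22.1, 99.3, -0. , 58.6, 72.5])}
```

View pics/b1c.png

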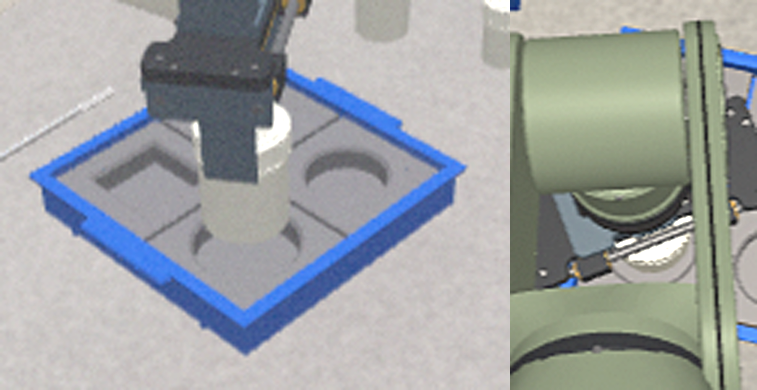

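The side crop shows the jar's underside centred over the large recess, with jar edges at x 200 and 290 and mouth edges at 193 and 300. Lowering.

>>> arm_command:
  series: [0, 0, -0.02, 0, 0, 0, 0, 0, -0.025, 0, 0, 0, 0, 0, -0.025, 0, 0, 0, 0, 0, -0.01, 0, 0, 0, 0, 0, -0.0075, 0, 0, 0, 0, 0, -0.005, 0, 0, 0, 0, 0, -0.005, 0, 0, 0, 0, 0, 0, 0, 0, 0]

```text
time_s: 9.02
ee_pos: [563.4, 49.1, 58.9]
ee_rot: [180.0, 0.0, 21.4]
force: [-0.2, -1.7, -3.3]
gripper_width: 64.3
```

>>> arm_command:
  series: [0, 0, -0.0025, 0, 0, 0, 0, 0, -0.0025, 0, 0, 0, 0, 0, 0, 0, 0, 0, 0, 0, 0, 0, 0, 0]

```text
time_s: 9.35
ee_pos: [563.8, 49.1, 57.6]
ee_rot: [180.0, -0.1, 21.4]
force: [-0.7, -0.0, -1.6]
gripper_width: 64.2
```

>>> arm_command:
  series: [0, 0, -0.0025, 0, 0, 0, 0, 0, 0, 0, 0, 0, 0, 0, 0, 0, 0, 0]

```text
time_s: 9.6
ee_pos: [564.0, 49.2, 57.4]
ee_rot: [180.0, -0.1, 21.4]
force: [-2.4, 0.4, 5.9]
gripper_width: 64.1
```

```bash
python3 snap.py b2 side; python3 - <<'E'
import cv2,numpy as np
i=cv2.resize(cv2.imread("pics/b2_side.png")[180:310,220:390],None,fx=4,fy=4,interpolation=cv2.INTER_CUBIC)
cv2.imwrite("pics/b2c.png",cv2.convertScaleAbs(i,alpha=1.5,beta=20))
E
```

```text
{'time_s': np.float64(9.6), 'ee_pos': array([564. ,  49.2,  57.5]), 'ee_rot': array([ 1.80e+02, -1.00e-01,  2.14e+01]), 'force': array([-1.3,  1. ,  6.2]), 'gripper_width': np.float64(64.4), 'qpos': array([  3.8,  24.6, 102.1,   0. ,  53.2,  72.5])}
```

View pics/b2c.png

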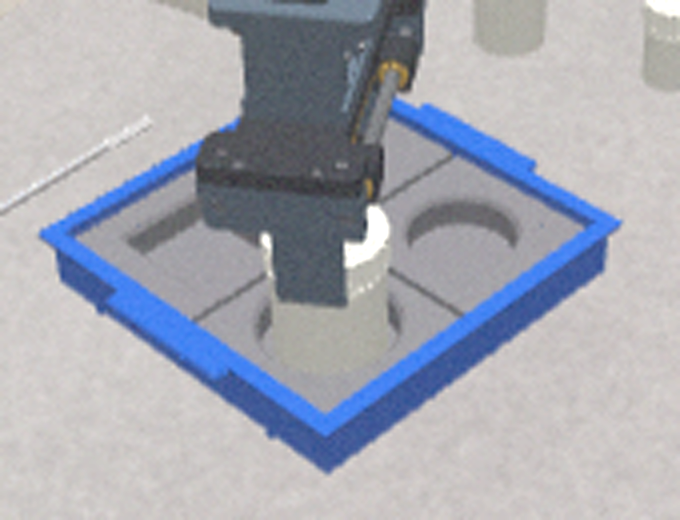

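The jar touched down at the expected seat height (z about 57, force +6 N), sunk in the recess and centred. Releasing and rising.

>>> arm_command:
  series: [0, 0, 0, 0, 0, 0, 0, 0, 0, 0, 0, 0, 0, 0, 0, 0, 0, 0, 0, 0, 0, 0, 0, 0, 0, 0, 0, 0, 0, 0, 0, 0, 0, 0, 0, 0, 0, 0, 0.03, 0, 0, 0, 0, 0, 0.05, 0, 0, 0, 0, 0, 0.06, 0, 0, 0, 0, 0, 0.06, 0, 0, 0, 0, 0, 0.06, 0, 0, 0, 0, 0, 0.04, 0, 0, 0, 0, 0, 0.02, 0, 0, 0]
  hand: 1

```text
time_s: 10.73
ee_pos: [564.7, 49.2, 186.7]
ee_rot: [179.9, -0.2, 21.4]
force: [0.3, -1.8, 1.2]
gripper_width: 91.4
```

```bash
python3 snap.py b3 side; python3 - <<'E'
import cv2,numpy as np
i=cv2.resize(cv2.imread("pics/b3_side.png")[180:310,220:390],None,fx=4,fy=4,interpolation=cv2.INTER_CUBIC)
cv2.imwrite("pics/b3c.png",cv2.convertScaleAbs(i,alpha=1.5,beta=20))
E
```

```text
{'time_s': np.float64(10.8), 'ee_pos': array([564.9,  49.2, 187.1]), 'ee_rot': array([179.9,  -0.3,  21.4]), 'force': array([0.1, 0.2, 1. ]), 'gripper_width': np.float64(90.9), 'qpos': array([ 3.8, 17.8, 92. , -0. , 69.9, 72.5])}
```

View pics/b3c.png

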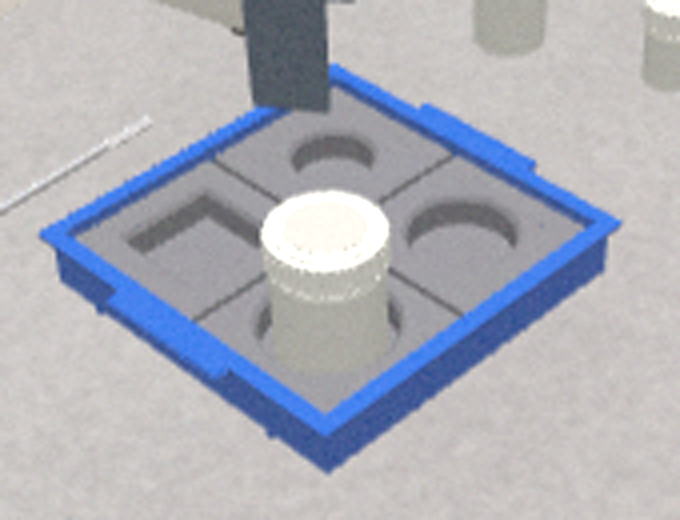

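The large jar is upright and sunk in its recess. Going to the medium jar at (455,-411).

>>> arm_command:
  series: [-0.008, -0.034, 0, 0, 0, 0, -0.016, -0.068, 0, 0, 0, 0, -0.016, -0.068, 0, 0, 0, 0, -0.016, -0.068, 0, 0, 0, 0, -0.016, -0.068, 0, 0, 0, 0, -0.016, -0.068, 0, 0, 0, 0, -0.016, -0.068, 0, 0, 0, 0, -0.016, -0.068, 0, 0, 0, 0, -0.016, -0.068, 0, 0, 0, 0, -0.016, -0.068, 0, 0, 0, 0, -0.016, -0.068, 0, 0, 0, 0, -0.016, -0.068, 0, 0, 0, 0, -0.016, -0.068, 0, 0, 0, 0, -0.016, -0.068, 0, 0, 0, 0, -0.016, -0.068, 0, 0, 0, 0, -0.016, -0.068, 0, 0, 0, 0, -0.016, -0.068, 0, 0, 0, 0, -0.008, -0.028, 0, 0, 0, 0]

```text
time_s: 12.28
ee_pos: [452.0, -414.1, 181.8]
ee_rot: [-179.9, 0.2, 21.2]
force: [0.1, -0.4, 0.5]
gripper_width: 91.4
```

>>> arm_command:
  series: [0, 0, -0.04, 0, 0, 0, 0, 0, -0.06, 0, 0, 0, 0, 0, -0.06, 0, 0, 0, 0, 0, -0.06, 0, 0, 0, 0, 0, -0.03, 0, 0, 0, 0, 0, 0, 0, 0, 0, 0, 0, 0, 0, 0, 0]

```text
time_s: 12.87
ee_pos: [453.6, -410.1, 82.8]
ee_rot: [-179.8, 0.1, 21.4]
force: [0.1, -0.6, 1.1]
gripper_width: 91.0
```

```bash
python3 snap.py c1 side top; python3 - <<'E'
import cv2,numpy as np
i=cv2.resize(cv2.imread("pics/c1_side.png")[100:230,360:490],None,fx=3,fy=3,interpolation=cv2.INTER_CUBIC)
j=cv2.resize(cv2.imread("pics/c1_top.png")[210:340,430:560],None,fx=3,fy=3,interpolation=cv2.INTER_CUBIC)
cv2.imwrite("pics/c1c.png",cv2.convertScaleAbs(np.hstack([i,j]),alpha=1.5,beta=20))
E
```

```text
{'time_s': np.float64(13.0), 'ee_pos': array([ 454.9, -411.2,   84.8]), 'ee_rot': array([179.9,  -0. ,  21.4]), 'force': array([ 0.2, -0.2, -0.2]), 'gripper_width': np.float64(91.3), 'qpos': array([-43.2,  26.7,  93.7,  -0. ,  59.5,  25.4])}
```

View pics/c1c.png

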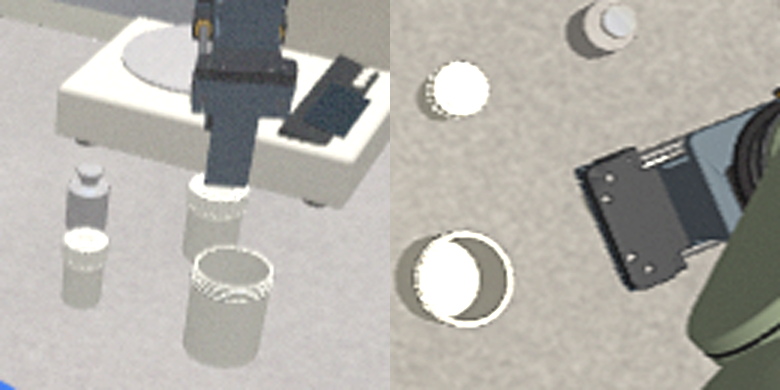

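```bash
cat > ov.py <<'E'
import sys
from h import *
# ov.py png cam x y z yaw ox oy w h k jx jy jtop jr half
def run(png,cam,tc,yaw,box,k,jar,half,out,dzs=(-11,17)):
    a=np.radians(yaw); y=np.array([np.sin(a),-np.cos(a),0]);x=np.array([np.cos(a),np.sin(a),0])
    C=load(cam); ox,oy,w,h=box
    i=cv2.resize(cv2.imread(png)[oy:oy+h,ox:ox+w],None,fx=k,fy=k,interpolation=cv2.INTER_CUBIC); i=cv2.convertScaleAbs(i,alpha=1.5,beta=20)
    P=lambda X:tuple(int(q) for q in ((proj(C,X)-(ox,oy))*k+k/2))
    tc=np.array(tc,float)
    for dz,col in zip(dzs,((0,0,255),(0,255,255))):
      for s in(-1,1):
        for ww in(-16,16):
          for t in(half,half+13.5): cv2.circle(i,P(tc+[0,0,dz]+s*t*y+ww*x),3,col,-1)
    for t in np.linspace(0,6.28,60): cv2.circle(i,P((jar[0]+jar[3]*np.cos(t),jar[1]+jar[3]*np.sin(t),jar[2])),1,(0,255,0),-1)
    cv2.imwrite(out,i); return i
E
python3 - <<'E'
from ov import run; import cv2,numpy as np
A=run("pics/c1_side.png","side",(455,-411,84.2),21.4,(360,100,130,130),3,(455,-411,72,26),45.5,"pics/x.png")
B=run("pics/c1_top.png","top",(455,-411,84.2),21.4,(430,210,130,130),3,(455,-411,72,26),45.5,"pics/x.png")
cv2.imwrite("pics/c1o.png",np.hstack([A,B]))
E
```

```text
(no output)
```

View pics/c1o.png

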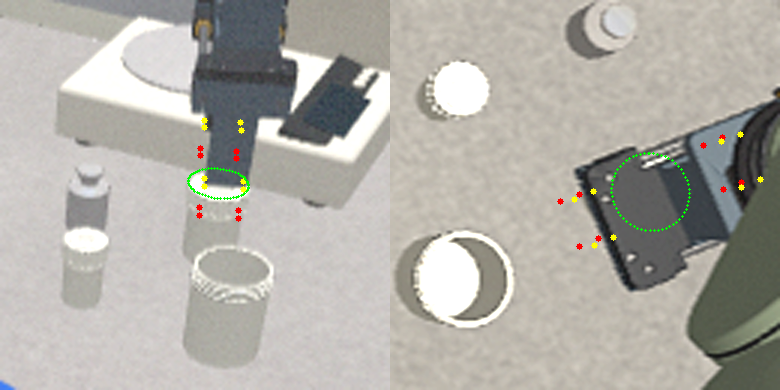

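Overlay: the tips fit the +17 mm offset at (205–252,185) and the green lid ring lies on the medium lid. Lowering to grip.

>>> arm_command:
  series: [0, 0, -0.03, 0, 0, 0, 0, 0, -0.04, 0, 0, 0, 0, 0, -0.03, 0, 0, 0, 0, 0, -0.018, 0, 0, 0, 0, 0, 0, 0, 0, 0]

```text
time_s: 13.38
ee_pos: [454.3, -410.5, 36.4]
ee_rot: [-179.9, 0.0, 21.4]
force: [1.1, -0.6, 1.2]
gripper_width: 90.9
```

>>> arm_command:
  series: [0, 0, 0, 0, 0, 0, 0, 0, 0, 0, 0, 0, 0, 0, 0, 0, 0, 0, 0, 0, 0, 0, 0, 0, 0, 0, 0, 0, 0, 0, 0, 0, 0, 0, 0, 0, 0, 0, 0, 0, 0, 0]
  hand: 0
  newtons: 20

```text
time_s: 13.97
ee_pos: [454.6, -410.8, 37.2]
ee_rot: [-180.0, -0.0, 21.4]
force: [0.5, 0.1, 1.8]
gripper_width: 50.1
```

```bash
python3 snap.py c2 side; python3 - <<'E'
import cv2,numpy as np
i=cv2.resize(cv2.imread("pics/c2_side.png")[100:230,360:490],None,fx=4,fy=4,interpolation=cv2.INTER_CUBIC)
cv2.imwrite("pics/c2c.png",cv2.convertScaleAbs(i,alpha=1.5,beta=20))
E
```

```text
{'time_s': np.float64(14.0), 'ee_pos': array([ 454.6, -410.8,   37.2]), 'ee_rot': array([-180. ,   -0. ,   21.4]), 'force': array([-0.1,  0.8,  2. ]), 'gripper_width': np.float64(50.0), 'qpos': array([-43.2,  29.5,  96.8,   0. ,  53.8,  25.5])}
```

View pics/c2c.png

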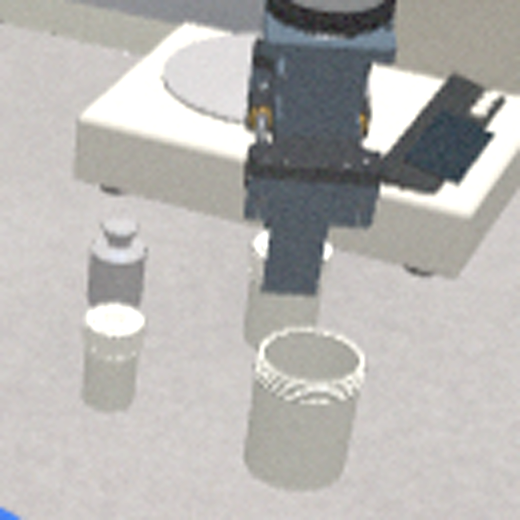

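The fingers hold the lid at 50 mm. Lifting 110 mm so it clears the neighbouring jars, then carrying it over.

>>> arm_command:
  series: [0, 0, 0.005, 0, 0, 0, 0, 0, 0.02, 0, 0, 0, 0, 0, 0.04, 0, 0, 0, 0, 0, 0.05, 0, 0, 0, 0, 0, 0.05, 0, 0, 0, 0, 0, 0.05, 0, 0, 0, 0, 0, 0.035, 0, 0, 0, 0, 0, 0.015, 0, 0, 0, 0, 0, 0.01, 0, 0, 0, 0, 0, 0, 0, 0, 0]

```text
time_s: 14.85
ee_pos: [454.7, -411.0, 147.4]
ee_rot: [180.0, -0.0, 21.4]
force: [-0.2, -0.4, -1.3]
gripper_width: 50.2
```

```bash
python3 snap.py c3 side; python3 - <<'E'
import cv2,numpy as np
i=cv2.resize(cv2.imread("pics/c3_side.png")[70:230,360:490],None,fx=3.6,fy=3.6,interpolation=cv2.INTER_CUBIC)
cv2.imwrite("pics/c3c.png",cv2.convertScaleAbs(i,alpha=1.5,beta=20))
E
```

```text
{'time_s': np.float64(14.9), 'ee_pos': array([ 454.4, -410.7,  146.5]), 'ee_rot': array([-180. ,    0. ,   21.4]), 'force': array([-0. ,  0.4, -2.9]), 'gripper_width': np.float64(50.1), 'qpos': array([-43.2,  23.7,  89. ,  -0. ,  67.3,  25.5])}
```

View pics/c3c.png

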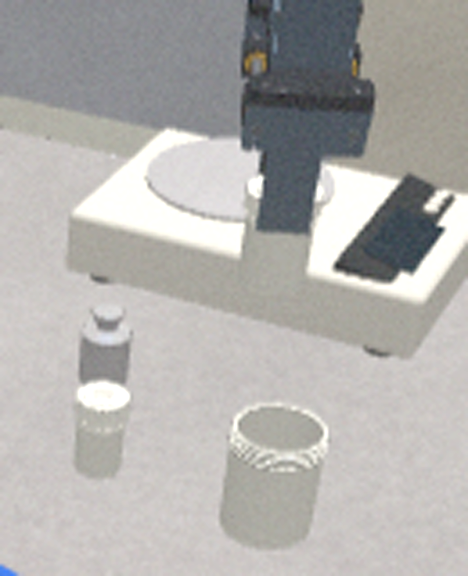

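>>> arm_command:
  series: [0.0045, 0.018, 0, 0, 0, 0, 0.01, 0.042, 0, 0, 0, 0, 0.0144, 0.06, 0, 0, 0, 0, 0.0144, 0.06, 0, 0, 0, 0, 0.0144, 0.06, 0, 0, 0, 0, 0.0144, 0.06, 0, 0, 0, 0, 0.0144, 0.06, 0, 0, 0, 0, 0.0144, 0.06, 0, 0, 0, 0, 0.0144, 0.06, 0, 0, 0, 0, 0.0144, 0.06, 0, 0, 0, 0, 0.0144, 0.06, 0, 0, 0, 0, 0.0144, 0.06, 0, 0, 0, 0, 0.0144, 0.06, 0, 0, 0, 0, 0.0144, 0.06, 0, 0, 0, 0, 0.0144, 0.06, 0, 0, 0, 0, 0.01, 0.042, 0, 0, 0, 0, 0.0045, 0.018, 0, 0, 0, 0, 0, 0, 0, 0, 0, 0]

```text
time_s: 16.4
ee_pos: [540.7, -49.3, 146.1]
ee_rot: [-179.9, 0.1, 21.5]
force: [0.2, 0.3, -1.3]
gripper_width: 50.1
```

>>> arm_command:
  series: [0, 0, -0.02, 0, 0, 0, 0, 0, -0.04, 0, 0, 0, 0, 0, -0.04, 0, 0, 0, 0, 0, -0.03, 0, 0, 0, 0, 0, -0.015, 0, 0, 0, 0, 0, 0, 0, 0, 0, 0, 0, 0, 0, 0, 0]

```text
time_s: 16.98
ee_pos: [540.9, -51.7, 88.8]
ee_rot: [180.0, 0.0, 21.3]
force: [-0.3, -0.0, -0.8]
gripper_width: 50.4
```

```bash
python3 snap.py c4 side; python3 - <<'E'
import cv2,numpy as np
i=cv2.resize(cv2.imread("pics/c4_side.png")[170:310,220:390],None,fx=4,fy=4,interpolation=cv2.INTER_CUBIC)
cv2.imwrite("pics/c4c.png",cv2.convertScaleAbs(i,alpha=1.5,beta=20))
E
```

```text
{'time_s': np.float64(17.0), 'ee_pos': array([541.5, -51.6,  89.4]), 'ee_rot': array([180. ,  -0. ,  21.3]), 'force': array([ 1.2,  0.1, -0.9]), 'gripper_width': np.float64(50.2), 'qpos': array([ -6.6,  20.9, 102.9,  -0. ,  56.2,  62.1])}
```

View pics/c4c.png

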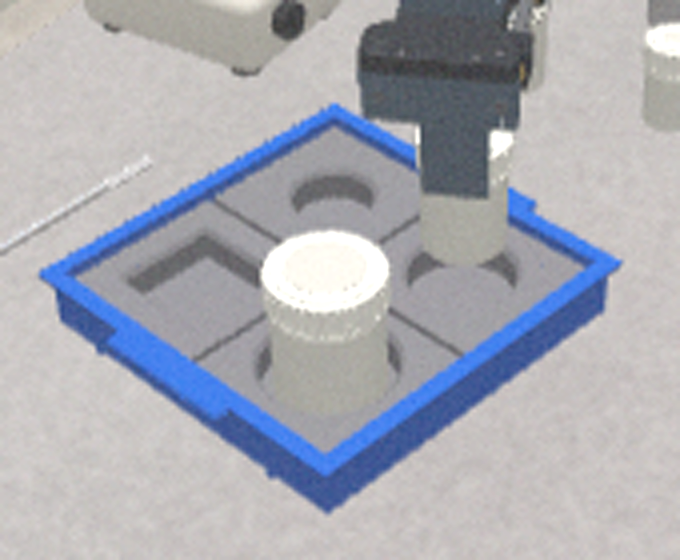

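The medium jar at x 420–508 is centred over its recess at x 408–518. Lowering.

>>> arm_command:
  series: [0, 0, -0.02, 0, 0, 0, 0, 0, -0.025, 0, 0, 0, 0, 0, -0.025, 0, 0, 0, 0, 0, -0.01, 0, 0, 0, 0, 0, -0.0075, 0, 0, 0, 0, 0, -0.005, 0, 0, 0, 0, 0, -0.005, 0, 0, 0, 0, 0, -0.0025, 0, 0, 0, 0, 0, 0, 0, 0, 0, 0, 0, 0, 0, 0, 0]

```text
time_s: 17.87
ee_pos: [541.3, -50.9, 49.2]
ee_rot: [180.0, -0.0, 21.4]
force: [0.2, -1.6, -2.1]
gripper_width: 50.5
```

>>> arm_command:
  series: [0, 0, -0.0025, 0, 0, 0, 0, 0, 0, 0, 0, 0, 0, 0, 0, 0, 0, 0]

```text
time_s: 18.12
ee_pos: [541.4, -51.0, 48.2]
ee_rot: [180.0, -0.0, 21.4]
force: [-0.2, -0.5, -0.7]
gripper_width: 50.5
```

>>> arm_command:
  series: [0, 0, -0.0025, 0, 0, 0, 0, 0, 0, 0, 0, 0, 0, 0, 0, 0, 0, 0]

```text
time_s: 18.37
ee_pos: [541.7, -50.9, 48.1]
ee_rot: [180.0, -0.1, 21.4]
force: [-0.6, 1.2, 5.7]
gripper_width: 50.4
```

The medium jar touched down at z about 48 as expected. Releasing with a limited opening and rising.

>>> arm_command:
  series: [0, 0, 0, 0, 0, 0, 0, 0, 0, 0, 0, 0, 0, 0, 0, 0, 0, 0, 0, 0, 0, 0, 0, 0, 0, 0, 0, 0, 0, 0, 0, 0, 0.03, 0, 0, 0, 0, 0, 0.05, 0, 0, 0, 0, 0, 0.06, 0, 0, 0, 0, 0, 0.06, 0, 0, 0, 0, 0, 0.06, 0, 0, 0, 0, 0, 0.06, 0, 0, 0, 0, 0, 0.03, 0, 0, 0]
  hand: 0.77

```text
time_s: 19.37
ee_pos: [542.4, -51.1, 190.0]
ee_rot: [179.9, -0.2, 21.4]
force: [-0.3, 0.3, -0.5]
gripper_width: 70.1
```

```bash
python3 snap.py c5 side top; python3 - <<'E'
import cv2,numpy as np
i=cv2.resize(cv2.imread("pics/c5_side.png")[170:310,220:410],None,fx=3,fy=3,interpolation=cv2.INTER_CUBIC)
cv2.imwrite("pics/c5c.png",cv2.convertScaleAbs(i,alpha=1.5,beta=20))
E
```

```text
{'time_s': np.float64(19.5), 'ee_pos': array([542.7, -51.1, 189.4]), 'ee_rot': array([179.8,  -0.3,  21.4]), 'force': array([0. , 0.3, 0.4]), 'gripper_width': np.float64(70.0), 'qpos': array([-6.6, 15.8, 94.6, -0. , 69.3, 62.1])}
```

View pics/c5c.png

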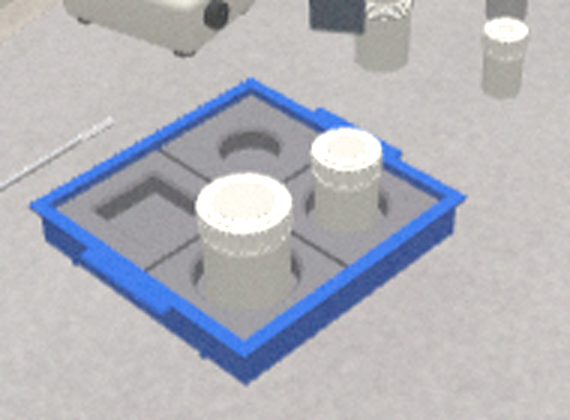

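Both seated jars stand upright. Going to the small jar at (523.5,-287) and lowering to just above it.

>>> arm_command:
  series: [-0.0044, -0.034, 0, 0, 0, 0, -0.0044, -0.068, 0, 0, 0, 0, -0.0044, -0.068, 0, 0, 0, 0, -0.0044, -0.068, 0, 0, 0, 0, -0.0044, -0.068, 0, 0, 0, 0, -0.0044, -0.068, 0, 0, 0, 0, -0.0044, -0.068, 0, 0, 0, 0, -0.0044, -0.068, 0, 0, 0, 0, -0.0044, -0.068, 0, 0, 0, 0, -0.0044, -0.012, 0, 0, 0, 0, 0, 0, -0.04, 0, 0, 0, 0, 0, -0.06, 0, 0, 0, 0, 0, -0.06, 0, 0, 0, 0, 0, -0.06, 0, 0, 0, 0, 0, -0.05, 0, 0, 0, 0, 0, -0.02, 0, 0, 0, 0, 0, 0, 0, 0, 0, 0, 0, 0, 0, 0, 0]

```text
time_s: 20.97
ee_pos: [523.5, -286.6, 70.8]
ee_rot: [-180.0, 0.0, 21.4]
force: [0.5, -0.3, 0.6]
gripper_width: 70.4
```

```bash
python3 snap.py d1 side; python3 - <<'E'
from ov import run; import cv2,numpy as np
A=run("pics/d1_side.png","side",(523.4,-286.9,71),21.4,(320,100,130,130),4,(523.5,-287,62,19),35,"pics/d1o.png")
E
```

```text
{'time_s': np.float64(21.0), 'ee_pos': array([ 524.2, -287. ,   71.7]), 'ee_rot': array([ 1.799e+02, -1.000e-01,  2.140e+01]), 'force': array([ 0.3, -0.1,  0.9]), 'gripper_width': np.float64(70.3), 'qpos': array([-29.8,  26.2,  96.8,   0. ,  56.9,  38.8])}
```

View pics/d1o.png

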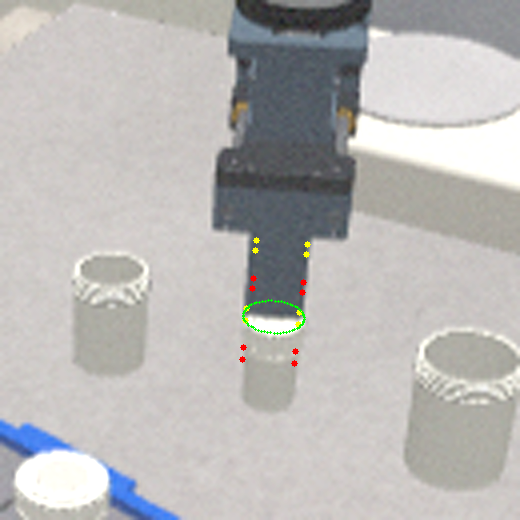

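Aligned: the fingertip is at (247–305,315) and the lid ring fits. Lowering 44 mm and gripping.

>>> arm_command:
  series: [0, 0, -0.03, 0, 0, 0, 0, 0, -0.04, 0, 0, 0, 0, 0, -0.025, 0, 0, 0, 0, 0, -0.015, 0, 0, 0, 0, 0, 0, 0, 0, 0]

```text
time_s: 21.43
ee_pos: [523.1, -286.6, 26.4]
ee_rot: [-179.9, 0.0, 21.4]
force: [0.7, 0.2, 0.1]
gripper_width: 70.4
```

>>> arm_command:
  series: [0, 0, 0, 0, 0, 0, 0, 0, 0, 0, 0, 0, 0, 0, 0, 0, 0, 0, 0, 0, 0, 0, 0, 0, 0, 0, 0, 0, 0, 0, 0, 0, 0, 0, 0, 0, 0, 0, 0, 0, 0, 0]
  hand: 0
  newtons: 15

```text
time_s: 22.02
ee_pos: [523.7, -287.0, 27.3]
ee_rot: [180.0, -0.0, 21.4]
force: [-0.5, 1.0, 1.8]
gripper_width: 36.2
```

>>> arm_command:
  series: [0, 0, 0.005, 0, 0, 0, 0, 0, 0.02, 0, 0, 0, 0, 0, 0.04, 0, 0, 0, 0, 0, 0.05, 0, 0, 0, 0, 0, 0.05, 0, 0, 0, 0, 0, 0.05, 0, 0, 0, 0, 0, 0.035, 0, 0, 0, 0, 0, 0.015, 0, 0, 0, 0, 0, 0.01, 0, 0, 0, 0, 0, 0, 0, 0, 0]

```text
time_s: 22.85
ee_pos: [523.6, -287.0, 137.5]
ee_rot: [180.0, -0.0, 21.4]
force: [0.7, 0.1, -0.3]
gripper_width: 36.4
```

```bash
python3 snap.py d2 side; python3 - <<'E'
import cv2,numpy as np
i=cv2.resize(cv2.imread("pics/d2_side.png")[80:230,320:450],None,fx=4,fy=4,interpolation=cv2.INTER_CUBIC)
cv2.imwrite("pics/d2c.png",cv2.convertScaleAbs(i,alpha=1.5,beta=20))
E
```

```text
{'time_s': np.float64(22.9), 'ee_pos': array([ 523.2, -286.8,  136.7]), 'ee_rot': array([-180. ,    0. ,   21.4]), 'force': array([-0.3,  0.3, -1.1]), 'gripper_width': np.float64(36.4), 'qpos': array([-29.8,  22.7,  92.1,  -0. ,  65.2,  38.8])}
```

View pics/d2c.png

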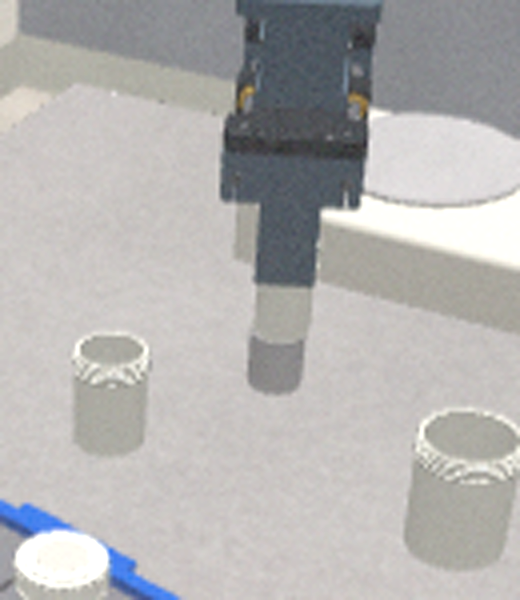

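Held and upright. Carrying it to the small recess at (640,-73).

>>> arm_command:
  series: [0.008, 0.0146, 0, 0, 0, 0, 0.0185, 0.034, 0, 0, 0, 0, 0.0265, 0.0486, 0, 0, 0, 0, 0.0265, 0.0486, 0, 0, 0, 0, 0.0265, 0.0486, 0, 0, 0, 0, 0.0265, 0.0486, 0, 0, 0, 0, 0.0265, 0.0486, 0, 0, 0, 0, 0.0265, 0.0486, 0, 0, 0, 0, 0.0265, 0.0486, 0, 0, 0, 0, 0.0265, 0.0486, 0, 0, 0, 0, 0.0265, 0.0486, 0, 0, 0, 0, 0.0185, 0.034, 0, 0, 0, 0, 0.008, 0.0146, 0, 0, 0, 0, 0, 0, 0, 0, 0, 0]

```text
time_s: 24.07
ee_pos: [640.3, -71.7, 136.1]
ee_rot: [-180.0, 0.1, 21.5]
force: [-0.1, 0.2, -0.2]
gripper_width: 36.3
```

>>> arm_command:
  series: [0, 0, -0.02, 0, 0, 0, 0, 0, -0.04, 0, 0, 0, 0, 0, -0.04, 0, 0, 0, 0, 0, -0.03, 0, 0, 0, 0, 0, -0.015, 0, 0, 0, 0, 0, 0, 0, 0, 0, 0, 0, 0, 0, 0, 0]

```text
time_s: 24.65
ee_pos: [639.8, -73.9, 78.9]
ee_rot: [180.0, 0.0, 21.3]
force: [-0.2, 0.2, 0.1]
gripper_width: 36.2
```

```bash
python3 snap.py d3 side; python3 - <<'E'
import cv2,numpy as np
i=cv2.resize(cv2.imread("pics/d3_side.png")[170:310,220:390],None,fx=4,fy=4,interpolation=cv2.INTER_CUBIC)
cv2.imwrite("pics/d3c.png",cv2.convertScaleAbs(i,alpha=1.5,beta=20))
E
```

```text
{'time_s': np.float64(24.7), 'ee_pos': array([640.4, -73.7,  79.5]), 'ee_rot': array([180. ,  -0. ,  21.3]), 'force': array([ 0.6, -0.1,  0. ]), 'gripper_width': np.float64(36.1), 'qpos': array([-7.6, 29.5, 89.5, -0. , 60.9, 61.1])}
```

View pics/d3c.png

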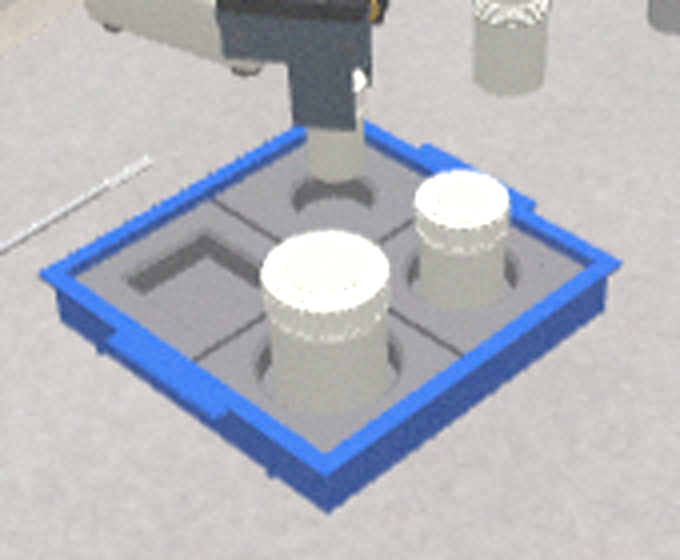

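Centred: jar at x 308–363, recess at x 292–375. Lowering.

>>> arm_command:
  series: [0, 0, -0.02, 0, 0, 0, 0, 0, -0.025, 0, 0, 0, 0, 0, -0.025, 0, 0, 0, 0, 0, -0.01, 0, 0, 0, 0, 0, -0.0075, 0, 0, 0, 0, 0, -0.005, 0, 0, 0, 0, 0, -0.005, 0, 0, 0, 0, 0, -0.0025, 0, 0, 0, 0, 0, 0, 0, 0, 0, 0, 0, 0, 0, 0, 0]

```text
time_s: 25.53
ee_pos: [640.3, -73.1, 39.2]
ee_rot: [180.0, -0.0, 21.4]
force: [0.3, 0.2, -1.1]
gripper_width: 36.3
```

>>> arm_command:
  series: [0, 0, -0.0025, 0, 0, 0, 0, 0, 0, 0, 0, 0, 0, 0, 0, 0, 0, 0]

```text
time_s: 25.78
ee_pos: [640.4, -73.2, 38.4]
ee_rot: [180.0, -0.0, 21.4]
force: [-0.2, 0.1, 0.2]
gripper_width: 36.5
```

>>> arm_command:
  series: [0, 0, -0.0025, 0, 0, 0, 0, 0, 0, 0, 0, 0, 0, 0, 0, 0, 0, 0]

```text
time_s: 26.03
ee_pos: [640.7, -73.0, 38.3]
ee_rot: [180.0, -0.1, 21.4]
force: [-1.0, 1.3, 6.2]
gripper_width: 36.2
```

Contact at z about 38 as expected. Releasing with a limited opening and rising.

>>> arm_command:
  series: [0, 0, 0, 0, 0, 0, 0, 0, 0, 0, 0, 0, 0, 0, 0, 0, 0, 0, 0, 0, 0, 0, 0, 0, 0, 0, 0, 0, 0, 0, 0, 0, 0.03, 0, 0, 0, 0, 0, 0.05, 0, 0, 0, 0, 0, 0.06, 0, 0, 0, 0, 0, 0.06, 0, 0, 0, 0, 0, 0.06, 0, 0, 0, 0, 0, 0.06, 0, 0, 0, 0, 0, 0.03, 0, 0, 0]
  hand: 0.6

```text
time_s: 27.03
ee_pos: [641.6, -73.3, 181.5]
ee_rot: [179.8, -0.3, 21.4]
force: [-0.0, -0.6, 0.6]
gripper_width: 55.0
```

```bash
python3 snap.py d4 side; python3 - <<'E'
import cv2,numpy as np
i=cv2.resize(cv2.imread("pics/d4_side.png")[170:310,220:410],None,fx=3,fy=3,interpolation=cv2.INTER_CUBIC)
j=cv2.resize(cv2.imread("pics/d4_side.png")[280:370,170:250],None,fx=4,fy=4,interpolation=cv2.INTER_CUBIC)
cv2.imwrite("pics/d4c.png",cv2.convertScaleAbs(i,alpha=1.5,beta=20))
E
```

```text
{'time_s': np.float64(27.1), 'ee_pos': array([642.5, -73.4, 183.1]), 'ee_rot': array([179.7,  -0.5,  21.4]), 'force': array([ 1.1, -0.2,  1.5]), 'gripper_width': np.float64(54.6), 'qpos': array([-7.5, 25. , 81.4, -0. , 73.1, 61.1])}
```

View pics/d4c.png

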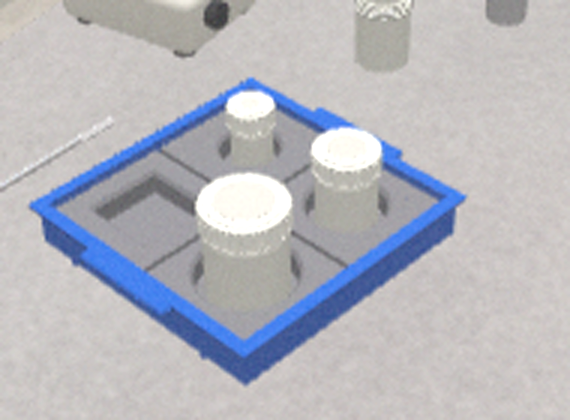

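All three round jars are seated upright. Going to the white bottle at (627,281).

>>> arm_command:
  series: [-0.0023, 0.034, 0, 0, 0, 0, -0.0023, 0.068, 0, 0, 0, 0, -0.0023, 0.068, 0, 0, 0, 0, -0.0023, 0.068, 0, 0, 0, 0, -0.0023, 0.068, 0, 0, 0, 0, -0.0023, 0.068, 0, 0, 0, 0, -0.0023, 0.068, 0, 0, 0, 0, -0.0023, 0.068, 0, 0, 0, 0, -0.0023, 0.068, 0, 0, 0, 0, -0.0023, 0.068, 0, 0, 0, 0, -0.0023, 0.068, 0, 0, 0, 0, -0.0023, 0.068, 0, 0, 0, 0, -0.0023, 0.068, 0, 0, 0, 0, -0.0023, 0.035, 0, 0, 0, 0, 0, 0, -0.04, 0, 0, 0, 0, 0, -0.06, 0, 0, 0, 0, 0, -0.06, 0, 0, 0, 0, 0, -0.05, 0, 0, 0, 0, 0, -0.02, 0, 0, 0, 0, 0, 0, 0, 0, 0]
  hand: 0.9

```text
time_s: 28.75
ee_pos: [625.0, 280.1, 81.7]
ee_rot: [180.0, 0.4, 21.4]
force: [0.3, -0.5, -0.5]
gripper_width: 82.2
```

```bash
python3 snap.py e1 side; python3 - <<'E'
from ov import run; import cv2,numpy as np
A=run("pics/e1_side.png","side",(627.1,281,85),21.4,(130,210,140,140),4,(627,281,76,18),41,"pics/e1o.png")
E
```

```text
{'time_s': np.float64(28.8), 'ee_pos': array([626.4, 280.6,  83.8]), 'ee_rot': array([180. ,   0.2,  21.4]), 'force': array([-1. , -0.2,  0.8]), 'gripper_width': np.float64(82.2), 'qpos': array([23.2, 32.9, 82.5, -0. , 64.7, 91.8])}
```

View pics/e1o.png

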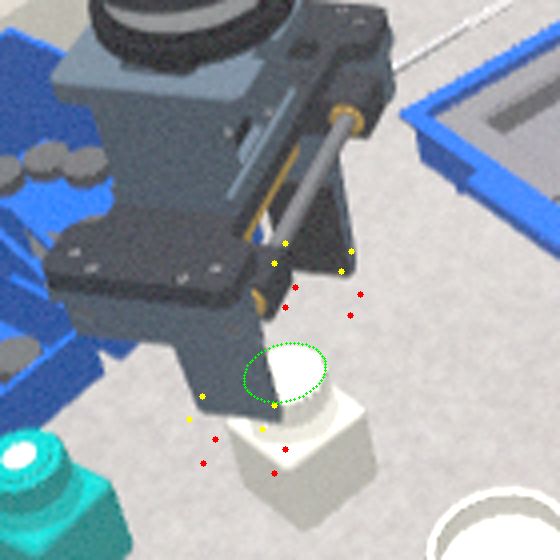

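The ring lies on the white bottle's cap at (285,372), and the tips straddle it about 17 mm above the TCP. I'll lower to TCP 46 (tips about 63, above the shoulder) and close gently first to confirm it's the cap in the jaws.

>>> arm_command:
  series: [0, 0, -0.03, 0, 0, 0, 0, 0, -0.035, 0, 0, 0, 0, 0, -0.02, 0, 0, 0, 0, 0, -0.0125, 0, 0, 0, 0, 0, 0, 0, 0, 0, 0, 0, 0, 0, 0, 0]

```text
time_s: 29.3
ee_pos: [627.5, 281.0, 46.3]
ee_rot: [180.0, -0.0, 21.4]
force: [1.1, -0.1, -0.2]
gripper_width: 81.8
```

```bash
python3 snap.py e2 side; python3 - <<'E'
import cv2,numpy as np
i=cv2.resize(cv2.imread("pics/e2_side.png")[220:350,140:270],None,fx=4,fy=4,interpolation=cv2.INTER_CUBIC)
cv2.imwrite("pics/e2c.png",cv2.convertScaleAbs(i,alpha=1.5,beta=20))
E
```

```text
{'time_s': np.float64(29.4), 'ee_pos': array([627.8, 281.1,  46.7]), 'ee_rot': array([ 1.80e+02, -1.00e-01,  2.14e+01]), 'force': array([ 0.3, -0.5,  0. ]), 'gripper_width': np.float64(82.1), 'qpos': array([23.2, 34.8, 84.9, -0. , 60.2, 91.8])}
```

View pics/e2c.png

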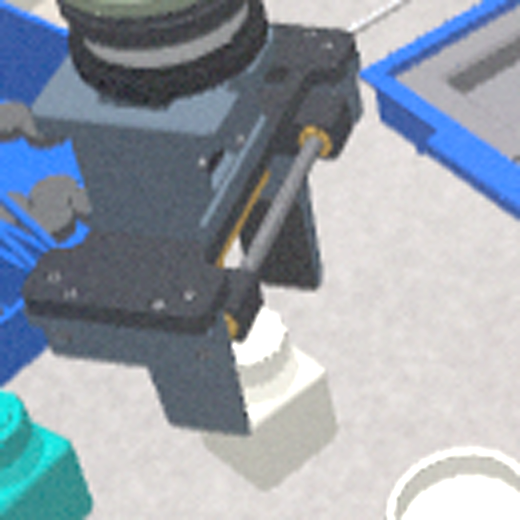

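>>> arm_command:
  series: [0, 0, 0, 0, 0, 0, 0, 0, 0, 0, 0, 0, 0, 0, 0, 0, 0, 0, 0, 0, 0, 0, 0, 0, 0, 0, 0, 0, 0, 0, 0, 0, 0, 0, 0, 0, 0, 0, 0, 0, 0, 0, 0, 0, 0, 0, 0, 0]
  hand: 0
  newtons: 5

```text
time_s: 30.02
ee_pos: [627.2, 281.0, 46.0]
ee_rot: [-180.0, 0.0, 21.4]
force: [-0.3, 0.7, -0.2]
gripper_width: 34.4
```

```bash
python3 snap.py e3 side; python3 - <<'E'
import cv2,numpy as np
i=cv2.resize(cv2.imread("pics/e3_side.png")[220:350,140:270],None,fx=4,fy=4,interpolation=cv2.INTER_CUBIC)
cv2.imwrite("pics/e3c.png",cv2.convertScaleAbs(i,alpha=1.5,beta=20))
E
```

```text
{'time_s': np.float64(30.1), 'ee_pos': array([627.1, 281. ,  46. ]), 'ee_rot': array([-180. ,    0. ,   21.4]), 'force': array([-0.1,  0.6, -0.1]), 'gripper_width': np.float64(34.6), 'qpos': array([23.2, 34.8, 85. ,  0. , 60.2, 91.8])}
```

View pics/e3c.png

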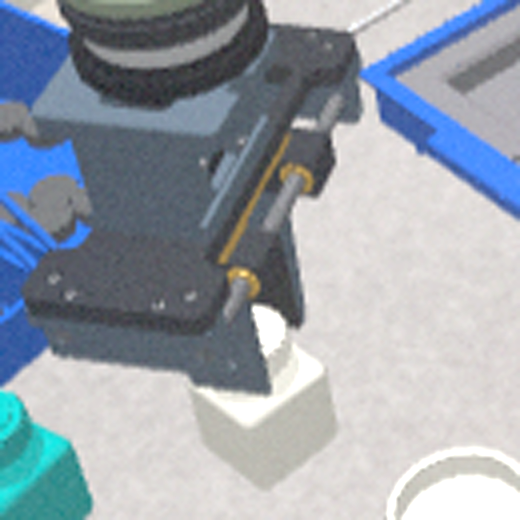

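The width of 34.5 mm means the cap is held (earlier lids also read about 2 mm under size). I'll firm the grip and lift, and work out the turn from the first side image.

>>> arm_command:
  series: [0, 0, 0, 0, 0, 0, 0, 0, 0, 0, 0, 0, 0, 0, 0.005, 0, 0, 0, 0, 0, 0.02, 0, 0, 0, 0, 0, 0.035, 0, 0, 0, 0, 0, 0.04, 0, 0, 0, 0, 0, 0.04, 0, 0, 0, 0, 0, 0.03, 0, 0, 0, 0, 0, 0.02, 0, 0, 0, 0, 0, 0.01, 0, 0, 0, 0, 0, 0, 0, 0, 0]
  hand: 0
  newtons: 25

```text
time_s: 30.98
ee_pos: [627.6, 281.0, 126.9]
ee_rot: [180.0, -0.1, 21.4]
force: [0.5, 1.0, -1.9]
gripper_width: 34.0
```

```bash
python3 snap.py e4 side; python3 - <<'E'
from h import *
S=load("side")
p=[ray(S,110+x*.3,285+y*.3,50) for x,y in((258,100),(322,145),(374,95))]
print([q.round(1) for q in p]); 
for a,b in((0,1),(1,2)): d=p[b]-p[a]; an=np.degrees(np.arctan2(d[1],d[0])); print(round((an+45)%90-45,1),np.linalg.norm(d).round(1))
q=[ray(S,140+x/4,220+y/4,50) for x,y in((245,424),(328,369))]; d=q[1]-q[0]; an=np.degrees(np.arctan2(d[1],d[0])); print("e3",round((an+45)%90-45,1))
i=cv2.resize(cv2.imread("pics/e4_side.png")[180:350,140:280],None,fx=3.5,fy=3.5,interpolation=cv2.INTER_CUBIC)
cv2.imwrite("pics/e4c.png",cv2.convertScaleAbs(i,alpha=1.5,beta=20))
E
```

```text
{'time_s': np.float64(31.0), 'ee_pos': array([627.1, 280.9, 126. ]), 'ee_rot': array([180. ,   0. ,  21.4]), 'force': array([-0.6, -0.1, -0.8]), 'gripper_width': np.float64(34.1), 'qpos': array([23.2, 31.1, 79.5, -0. , 69.5, 91.8])}
[array([647.5, 300.7,  50. ]), array([595.8, 306.5,  50. ]), array([595.2, 265.4,  50. ])]
-6.4 52.0
-0.8 41.1
e3 -13.3
```

View pics/e4c.png

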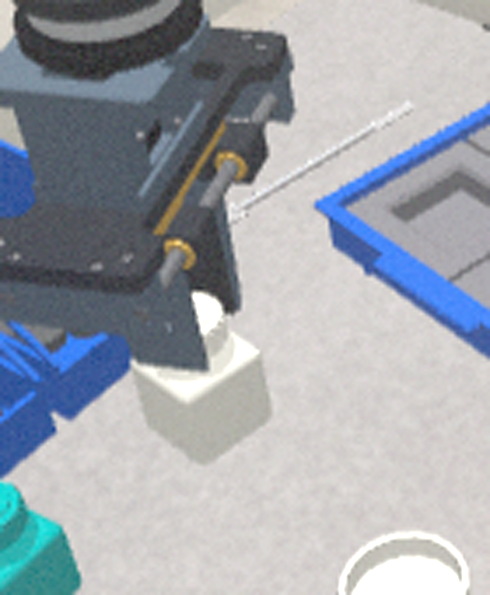

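Lifted upright. The bottle's yaw is about -5° and the tray's about -12.7°, so I'll turn it -7.5° while carrying it, then compare edges above the recess.

>>> arm_command:
  series: [0.0025, -0.0174, 0, 0, 0, 0, 0.0057, -0.04, 0, 0, 0, 0, 0.0082, -0.058, 0, 0, 0, -0.0185, 0.0082, -0.058, 0, 0, 0, -0.0185, 0.0082, -0.058, 0, 0, 0, -0.0185, 0.0082, -0.058, 0, 0, 0, -0.0185, 0.0082, -0.058, 0, 0, 0, -0.0185, 0.0082, -0.058, 0, 0, 0, -0.0185, 0.0082, -0.058, 0, 0, 0, -0.0185, 0.0082, -0.058, 0, 0, 0, -0.0185, 0.0082, -0.058, 0, 0, 0, -0.0185, 0.0057, -0.04, 0, 0, 0, 0, 0.0025, -0.0174, 0, 0, 0, 0, 0, 0, 0, 0, 0, 0]

```text
time_s: 32.2
ee_pos: [663.1, 24.1, 125.5]
ee_rot: [180.0, 0.1, 13.7]
force: [0.3, -0.3, -0.6]
gripper_width: 34.0
```

>>> arm_command:
  series: [0, 0, -0.02, 0, 0, 0, 0, 0, -0.03, 0, 0, 0, 0, 0, -0.02, 0, 0, 0, 0, 0, 0, 0, 0, 0, 0, 0, 0, 0, 0, 0]

```text
time_s: 32.62
ee_pos: [662.5, 27.1, 96.6]
ee_rot: [-180.0, 0.1, 13.9]
force: [-0.5, 0.2, -0.7]
gripper_width: 34.1
```

```bash
python3 snap.py e5 side; python3 - <<'E'
import cv2,numpy as np
i=cv2.resize(cv2.imread("pics/e5_side.png")[180:300,225:345],None,fx=5,fy=5,interpolation=cv2.INTER_CUBIC)
cv2.imwrite("pics/e5c.png",cv2.convertScaleAbs(i,alpha=1.5,beta=20))
E
```

```text
{'time_s': np.float64(32.7), 'ee_pos': array([663.1,  27. ,  97.4]), 'ee_rot': array([-180. ,    0. ,   13.9]), 'force': array([ 0.1,  0.1, -0.7]), 'gripper_width': np.float64(33.8), 'qpos': array([ 1.3, 30.3, 85.2, -0. , 64.5, 77.4])}
```

View pics/e5c.png

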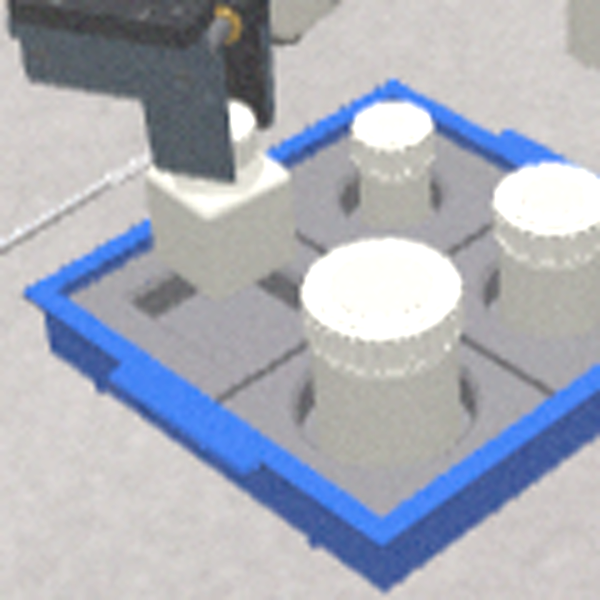

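Bottle edges are parallel to the tray's: slopes -0.59 against -0.57 to -0.62, and 0.67 against 0.70. Next I'll check the centring.

```bash
python3 - <<'E'
from h import *
S=load("side"); k=5
def sq(i,cx,cy,half,z,yaw,col):
    a=np.radians(yaw); P=[]
    for s,t in((1,1),(1,-1),(-1,-1),(-1,1)):
        X=(cx+half*(s*np.cos(a)-t*np.sin(a)),cy+half*(s*np.sin(a)+t*np.cos(a)),z); P.append((proj(S,X)-(225,180))*k+k/2)
    cv2.polylines(i,[np.int32(P)],True,col,1)
out=[]
for f in("d4","e5"):
    i=cv2.resize(cv2.imread(f"pics/{f}_side.png")[180:270,225:300],None,fx=k,fy=k,interpolation=cv2.INTER_CUBIC); i=cv2.convertScaleAbs(i,alpha=1.5,beta=20)
    sq(i,663,26.5,33,31,-12.7,(0,255,0)); sq(i,663,26.5,30,11,-12.7,(255,0,255))
    if f=="e5": sq(i,663,26.5,24,52,-12.7,(0,0,255)); sq(i,663,26.5,24,102,-12.7,(0,0,255))
    out.append(i)
cv2.imwrite("pics/e5o.png",np.hstack(out))
E
```

```text
(no output)
```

View pics/e5o.png

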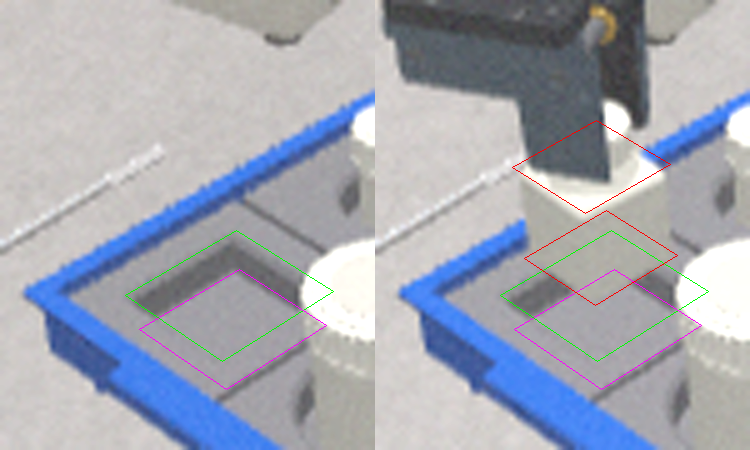

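Sideways the bottle is centred to within about 1 px (edge insets 10 and 12). In the depth direction it looks about 2 mm too far from the camera, so I'll nudge it by that much and lower gently while watching the force.

>>> arm_command:
  series: [-0.0025, 0.004, -0.02, 0, 0, 0, 0, 0, -0.02, 0, 0, 0, 0, 0, -0.0125, 0, 0, 0, 0, 0, 0, 0, 0, 0]

```text
time_s: 33.0
ee_pos: [661.1, 27.8, 75.1]
ee_rot: [-180.0, 0.2, 13.9]
force: [0.1, -0.2, -1.2]
gripper_width: 34.2
```

```bash
python3 snap.py e6 side; python3 - <<'E'
import cv2,numpy as np
i=cv2.resize(cv2.imread("pics/e6_side.png")[190:290,225:325],None,fx=6,fy=6,interpolation=cv2.INTER_CUBIC)
cv2.imwrite("pics/e6c.png",cv2.convertScaleAbs(i,alpha=1.5,beta=20))
E
```

```text
{'time_s': np.float64(33.0), 'ee_pos': array([661.6,  27.7,  75.9]), 'ee_rot': array([-1.80e+02,  1.00e-01,  1.39e+01]), 'force': array([-0.8, -0.4, -1.4]), 'gripper_width': np.float64(34.1), 'qpos': array([ 1.4, 31.2, 86.9, -0. , 62. , 77.5])}
```

View pics/e6c.png

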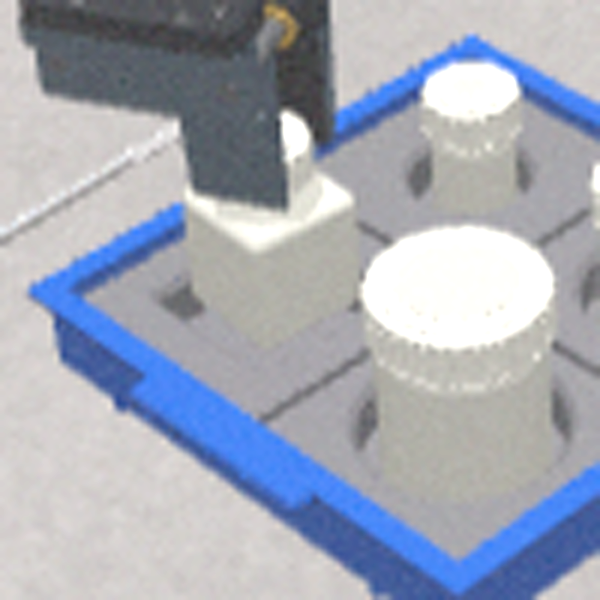

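The bottle's underside sits inside the mouth with even gaps on the left and near corners. Continuing down.

>>> arm_command:
  series: [0, 0, -0.0075, 0, 0, 0, 0, 0, -0.01, 0, 0, 0, 0, 0, -0.01, 0, 0, 0, 0, 0, 0, 0, 0, 0]

```text
time_s: 33.38
ee_pos: [661.7, 27.7, 65.0]
ee_rot: [-180.0, 0.1, 13.9]
force: [-0.2, -0.2, -0.8]
gripper_width: 34.2
```

>>> arm_command:
  series: [0, 0, -0.0075, 0, 0, 0, 0, 0, -0.005, 0, 0, 0, 0, 0, -0.005, 0, 0, 0, 0, 0, -0.0025, 0, 0, 0, 0, 0, 0, 0, 0, 0, 0, 0, 0, 0, 0, 0]

```text
time_s: 33.88
ee_pos: [662.3, 27.8, 58.0]
ee_rot: [180.0, -0.0, 13.9]
force: [0.5, 0.9, -1.5]
gripper_width: 34.0
```

>>> arm_command:
  series: [0, 0, -0.0025, 0, 0, 0, 0, 0, 0, 0, 0, 0, 0, 0, 0, 0, 0, 0]

```text
time_s: 34.13
ee_pos: [662.4, 27.8, 57.0]
ee_rot: [180.0, -0.0, 13.9]
force: [0.6, -0.7, -2.0]
gripper_width: 33.9
```

>>> arm_command:
  series: [0, 0, -0.0025, 0, 0, 0, 0, 0, 0, 0, 0, 0, 0, 0, 0, 0, 0, 0]

```text
time_s: 34.38
ee_pos: [662.7, 28.0, 56.9]
ee_rot: [180.0, -0.1, 13.9]
force: [-0.4, 0.4, 3.6]
gripper_width: 33.8
```

Seated: force reversed to +3.6 N at z about 57 (46+11). Releasing and rising.

>>> arm_command:
  series: [0, 0, 0, 0, 0, 0, 0, 0, 0, 0, 0, 0, 0, 0, 0, 0, 0, 0, 0, 0, 0, 0, 0, 0, 0, 0, 0, 0, 0, 0, 0, 0, 0.02, 0, 0, 0, 0, 0, 0.05, 0, 0, 0, 0, 0, 0.06, 0, 0, 0, 0, 0, 0.06, 0, 0, 0, 0, 0, 0.06, 0, 0, 0, 0, 0, 0.06, 0, 0, 0, 0, 0, 0.06, 0, 0, 0, 0, 0, 0.03, 0, 0, 0]
  hand: 0.6

```text
time_s: 35.47
ee_pos: [663.6, 27.8, 220.3]
ee_rot: [179.9, -0.3, 13.9]
force: [-0.5, -0.3, 0.7]
gripper_width: 54.7
```

>>> arm_command:
  series: [-0.03, 0.03, 0, 0, 0, 0, -0.05, 0.05, 0, 0, 0, 0, -0.05, 0.06, 0, 0, 0, 0, -0.05, 0.06, 0, 0, 0, 0, -0.05, 0.06, 0, 0, 0, 0, -0.05, 0.06, 0, 0, 0, 0, -0.05, 0.06, 0, 0, 0, 0, -0.05, 0.06, 0, 0, 0, 0, -0.05, 0.06, 0, 0, 0, 0, -0.03, 0.06, 0, 0, 0, 0, 0, 0.06, 0, 0, 0, 0, 0, 0.06, 0, 0, 0, 0, 0, 0.03, 0, 0, 0, 0, 0, 0, 0, 0, 0, 0, 0, 0, 0, 0, 0, 0]

```text
time_s: 36.72
ee_pos: [478.2, 311.4, 215.9]
ee_rot: [179.9, 0.0, 13.9]
force: [-0.7, -0.5, -0.8]
gripper_width: 54.9
```

```bash
python3 snap.py f1 side top; python3 - <<'E'
import cv2,numpy as np
i=cv2.resize(cv2.imread("pics/f1_side.png")[175:305,220:390],None,fx=4,fy=4,interpolation=cv2.INTER_CUBIC)
cv2.imwrite("pics/f1c.png",cv2.convertScaleAbs(i,alpha=1.5,beta=20))
E
```

```text
{'time_s': np.float64(36.8), 'ee_pos': array([478.4, 310.5, 216. ]), 'ee_rot': array([179.9,   0. ,  13.8]), 'force': array([ 0. , -0.3, -0.5]), 'gripper_width': np.float64(54.7), 'qpos': array([ 31.9,  17.3,  88.5,  -0. ,  74.2, 108.1])}
```

View pics/f1c.png

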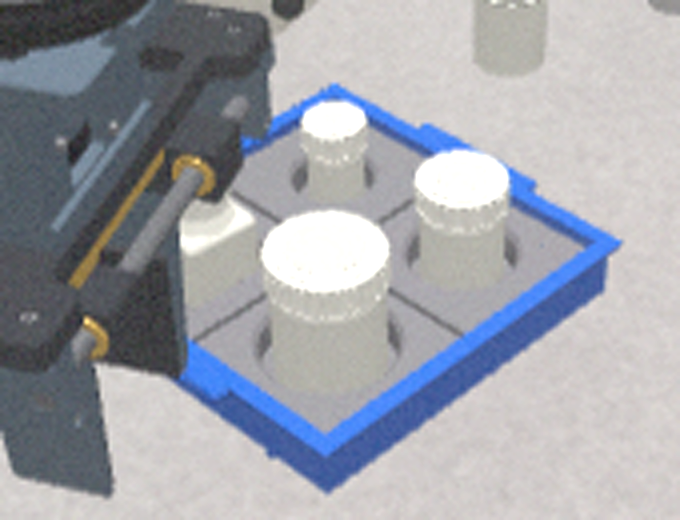

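View pics/f1_top.png

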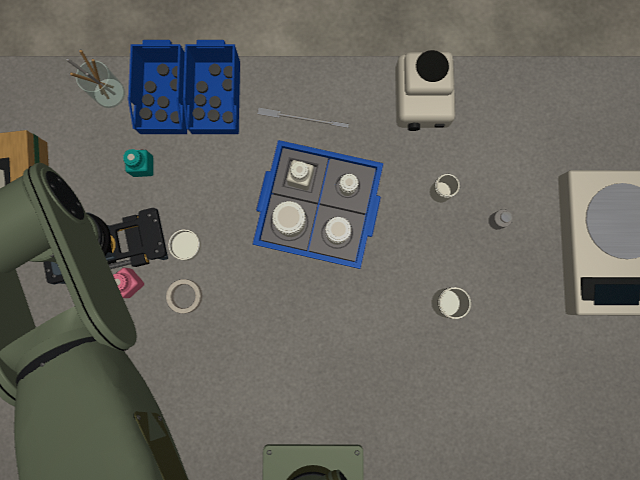

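Top view: all four are in the right recesses, with the open jars (447,186) and (453,302), the lid and the look-alikes unmoved. I'll clear the side view to check the bottle's seat.

>>> arm_command:
  series: [-0.04, 0, 0.02, 0, 0, 0, -0.06, 0, 0.04, 0, 0, 0, -0.06, 0, 0.04, 0, 0, 0, -0.06, 0, 0.04, 0, 0, 0, -0.03, 0, 0.02, 0, 0, 0, 0, 0, 0, 0, 0, 0, 0, 0, 0, 0, 0, 0]

```text
time_s: 37.4
ee_pos: [378.9, 311.3, 280.3]
ee_rot: [180.0, -0.1, 13.9]
force: [0.4, -0.6, -0.8]
gripper_width: 54.3
```

```bash
python3 snap.py f2 side top; python3 - <<'E'
import cv2,numpy as np
i=cv2.resize(cv2.imread("pics/f2_side.png")[175:305,220:350],None,fx=3,fy=3,interpolation=cv2.INTER_CUBIC)
j=cv2.resize(cv2.imread("pics/f2_top.png")[138:268,250:380],None,fx=3,fy=3,interpolation=cv2.INTER_CUBIC)
cv2.imwrite("pics/f2c.png",cv2.convertScaleAbs(np.hstack([i,j]),alpha=1.4,beta=10))
E
```

```text
{'time_s': np.float64(37.5), 'ee_pos': array([379.1, 311.3, 279. ]), 'ee_rot': array([179.9,   0. ,  13.8]), 'force': array([ 0.4, -1. , -0.8]), 'gripper_width': np.float64(54.9), 'qpos': array([ 38.1,   8.2,  91.6,  -0. ,  80.3, 114.3])}
```

View pics/f2c.png

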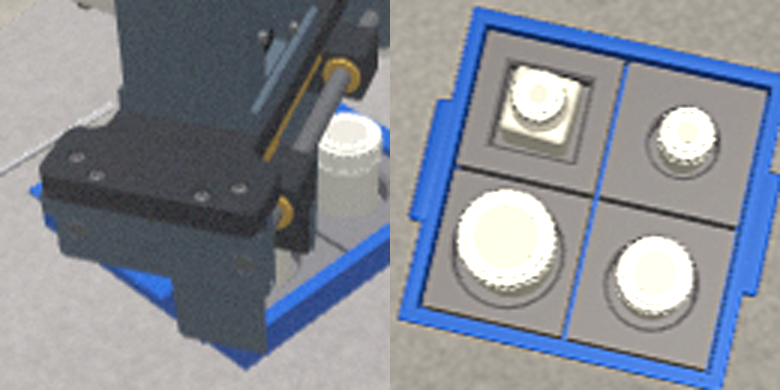

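The top crop shows the bottle square inside its recess with even gaps. One more move clears the side view.

>>> arm_command:
  series: [0, -0.03, 0, 0, 0, 0, 0, -0.06, 0, 0, 0, 0, 0, -0.06, 0, 0, 0, 0, 0, -0.06, 0, 0, 0, 0, 0, -0.06, 0, 0, 0, 0, 0, -0.06, 0, 0, 0, 0, 0, -0.06, 0, 0, 0, 0, 0, -0.06, 0, 0, 0, 0, 0, -0.06, 0, 0, 0, 0, 0, -0.06, 0, 0, 0, 0, 0, -0.06, 0, 0, 0, 0, 0, -0.06, 0, 0, 0, 0, 0, -0.06, 0, 0, 0, 0, 0, -0.06, 0, 0, 0, 0, 0, -0.06, 0, 0, 0, 0, 0, -0.06, 0, 0, 0, 0, 0, -0.06, 0, 0, 0, 0, 0, -0.03, 0, 0, 0, 0, 0, 0, 0, 0, 0, 0, 0, 0, 0, 0, 0, 0]

```text
time_s: 39.17
ee_pos: [377.9, -97.0, 279.2]
ee_rot: [-179.9, 0.1, 13.7]
force: [0.4, 0.5, -0.7]
gripper_width: 54.9
```

```bash
python3 snap.py f3 side; python3 - <<'E'
import cv2,numpy as np
i=cv2.resize(cv2.imread("pics/f3_side.png")[165:305,215:385],None,fx=4,fy=4,interpolation=cv2.INTER_CUBIC)
cv2.imwrite("pics/f3c.png",cv2.convertScaleAbs(i,alpha=1.4,beta=10))
E
```

```text
{'time_s': np.float64(39.2), 'ee_pos': array([377.9, -96.4, 279.4]), 'ee_rot': array([-1.799e+02,  1.000e-01,  1.380e+01]), 'force': array([ 0.5, -0.5,  0.1]), 'gripper_width': np.float64(54.8), 'qpos': array([-16. ,  -1.4, 102. ,   0. ,  79.5,  60.2])}
```

View pics/f3c.png

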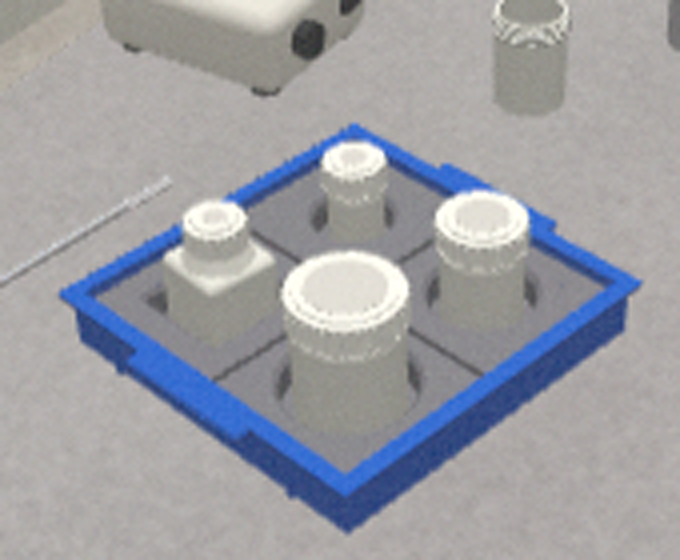

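```bash
python3 - <<'E'
from h import *
S=load("side")
for n,X,o in(("Q",(662,28,87),(214,217)),("L",(563.5,49,93),(346,290)),("M",(541,-50.7,83),(482,217)),("S",(640,-73,73),(353,160))):
    print(n,"pred",proj(S,X).round(1),"seen",(215+o[0]/4,165+o[1]/4), "pred+10mm",proj(S,np.add(X,(0,0,10))).round(1))
E
```

```text
Q pred [268.3 218.8] seen (268.5, 219.25) pred+10mm [267.9 215. ]
L pred [300.9 236.4] seen (301.5, 237.5) pred+10mm [300.7 232.6]
M pred [334.9 218.5] seen (335.5, 219.25) pred+10mm [334.9 214.7]
S pred [302.6 203.8] seen (303.25, 205.0) pred+10mm [302.4 200.3]
```

All four lid tops appear within about 1 px of where fully seated containers should show; 10 mm too high would be about 4 px off. Handing in.

```bash
python3 -c "
from workcell import env
print(env.job_done())"
```

```text
the job is handed in; nothing more can be done
None
```

All four filled containers now stand upright in their matching recesses in the blue tray. I placed them in the order large, medium, small, then square bottle, each held by its lid or cap. I handed the job in at about 39 s of robot time; it reports no verdict.

**Last checks**
- **Seating:** each container met the recess floor at the expected height, with at most about 6 N of contact force. In the final side view every lid top lies within about 1 px of its fully seated position; 10 mm too high would be about 4 px off.
- **Placement:** in the top view each container sits in its own recess, with the bottle square to its recess sides.
- **Everything else:** the open jars, loose lid, tape roll, steel weight and the pink and turquoise bottles showed no movement. The arm ended well clear of everything.

**What disagreed**
- **Fingertip offset:** in the images the fingertips were about 17 mm behind the reported TCP, instead of 11 mm ahead as stated. I set grasp heights from the images, and every grip and set-down worked on that basis.
- **Camera shift:** the two cameras disagreed by about 3–4 mm on the jars and tray alike, so I split the difference.
- **Gripper width:** readings on the lids came out about 2 mm under the nominal sizes.
- **Bottle angle:** the estimates ranged from about -1° to -13°. I turned it by -7.5° and checked its edges against the tray before lowering it.
- **Refused call:** one move call was rejected by the interface and caused no motion.

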